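# Free stuck sample beakers, load the carrier and set it home on the sampling stage

### The arm

A 7-joint arm with a two-finger parallel gripper is mounted at the origin on the work surface. World frame = base frame: x ahead of the robot, y to its left, z up, the work surface at z = 0. Lengths are in m, angles in degrees, forces in N, time in s.
With the tool pointing down it reaches from about 0.4 to 0.9 m from the base axis. Payload 5.6 kg.
Tool frame: the origin (TCP) lies midway between the tips of the shut fingers; the grasp point (between the pads) lies 19 mm behind it (hold_point_z is the distance from the TCP to the grasp point, in m); z points along the fingers, y is the direction in which the jaws open and shut (so a half turn about z gives the same grasp; the last joint's range is limited). The gripper opens to 92 mm and grips with 3 to 60 N. Pads are 20 mm wide; open, the fingers measure 128 mm over their backs; the gripper's body (75 mm by 189 mm) begins 69 mm behind the grasp point.
Start: joints at [-70.302, 26.786, -0.665, 91.828, 0.344, 61.387, -3.226], TCP at [0.245, 0.602, 0.215] pointing down, gripper open.
Joint ranges: [-144.91, 144.91], [-17.63, 115.5], [-89.93, 88.59], [15.96, 139.68], [-74.01, 254.01], [8.47, 105.57], [-167.45, 167.45]. Speed limits (degrees/s): [147.25, 147.25, 180, 180, 180, 180, 180].

### API

Orientations are given as a 3x3 rotation matrix whose columns are the frame's x, y, z axes.
In Python, from bench import * gives the robot as it stands.
- The arm moves only by the tool carry_out, never from a script. Its argument "increments" is a list of rows, each a list of 7 numbers: the turn, a rotation vector about the tool's x, y, z in units of 8 degrees (1.0 is 8 degrees), then the shift along the tool's x, y, z in units of 25 mm (1.0 is 25 mm), then the opening, from 0 (shut) to 1 (fully open). In form: [[wx, wy, wz, tx, ty, tz, gripper], ...]. A call has exactly 10 rows; each row is the pose to reach, as a shift and turn from the pose measured when the call began, along the tool's axes at that moment; what a row does not reach only later rows make up. A row lasts 1/8 s, in which the tool goes at most 62.5 mm and 10.7 degrees, less where a joint would pass 70% of its speed; a pose out of reach is approached as far as the arm can. A call with a gripper value outside its range is refused whole. The fingers move at their own pace and stop on an object; "squeeze" is the grip in N (left out, the last holds). Time passes only in rows, so rows that repeat a pose let the fingers close, or fill a call up. It gives the time, the measured TCP pose, the force and the opening at its end, in the units of the state.
- read_state(): the state, without advancing time (a new reading comes with each control period).
- read_camera(name): name is "side" or "top"; returns a dict with "pixels" (480x640x3 uint8, red, green, blue), "vfov" (degrees; the focal length in pixels is half the picture's height over the tangent of half this angle, whatever the lens; pixels are square), "cx", "cy" (the principal point, pixels), "R" (3x3) and "t" (3): a world point X has camera coordinates R X + t. Camera axes: x right, y down, z forward; pixel columns grow to the right and rows downward; lengths in m; the calibration is good to about 2 mm. A picture is of the moment at which its call begins. There is no depth.
- job_done(): hands the job in, once; it reports no verdict.
Trained networks look in the newest picture that a camera, given by its name, has taken for a name from the list of things; names that differ only in an ending like _2 or _b are one class to them, and where a whole thing is asked for, a point or a joint stands for the part that bears it (a point fixed in the world has none). Each returns a list of dicts, best first, with "conf" (0 to 1); they miss things now and then, are a little off and sometimes report something else, mostly with a low value. They report only what shows in the picture. A call takes as long as a camera call. They do not tell look-alikes from the thing itself.
- masks_of(camera, query): "mask" (480x640 bool, what is visible of it) and "box" ([left, top, right, bottom] in pixels, round what is visible of it).
- place_of(camera, query): "pixel" ([column, row] in pixels: a listed point, or the origin of a listed thing).
The state is a dict: "time_s": time; "joint_pos": joint angles; "dq": joint speeds; "effort": joint torques, N m; "position": TCP position; "orientation": TCP orientation; "force": force on the tool from outside, world axes, zero at the start; "ft_torque": the same for the moment, N m; "opening": finger opening in m.
Only numpy, scipy, OpenCV 4.12 (cv2) and the standard library are available. Lean on these libraries where they do the work, as an engineer would, in place of code of your own. Each camera call takes 0.05 s, during which the arm holds its last target.

### The job

Each white beaker has seized in its grey holder: grip it by its rim, twist it about its own axis and pull it out, and stand every beaker upright in the steel carrier tray. Only when they are all in the tray, push the tray into the corner of the sampling stage so that it sits square and flush against both metal fences. Leave the flask, the amber jar and the tube rack where they are.

Things in the scene. Friction and masses are not known exactly. Their poses are not given: they have to be found in the camera images.
- beaker1: thick white plastic beaker, 80 mm across outside (12-sided: flats on +x and every 30 degrees), 64 inside, 92 tall, wall and floor 8, 180 g; may be absent. Origin: centre of underside, z up. Lugs on its own +x and -x sides: 14 mm wide, out to 48 mm from the axis, 44 to 50 mm above the underside. Starts stuck in holder1, lugs under the hooks (within 5 degrees)
- beaker1_rim (a point): centre of the beaker's mouth, 92 mm above its underside. Pinch the wall at the rim, 36 mm out from here, one finger inside and one outside; turn about the beaker's axis 35 to 50 degrees either way (free from 25 to 155), keep it so and pull straight up 60 mm or more. Rubber pads drag with about 8 N
- holder1: fixed grey outer holder of beaker1: round cup 98 mm across, 46 tall, on a 116 mm foot; origin: centre of its underside, z up. Beaker's underside rests 8 mm above the origin, its rim at 100. Two hooks on its +x and -x sides (24 mm wide, out to 57 mm from the axis, top at 67) overhang the beaker's lugs and stop a straight pull
- beaker2: thick white plastic beaker, 80 mm across outside (12-sided: flats on +x and every 30 degrees), 64 inside, 92 tall, wall and floor 8, 180 g; may be absent. Origin: centre of underside, z up. Lugs on its own +x and -x sides: 14 mm wide, out to 48 mm from the axis, 44 to 50 mm above the underside. Starts stuck in holder2, lugs under the hooks (within 5 degrees)
- beaker2_rim (a point): centre of the beaker's mouth, 92 mm above its underside. Pinch the wall at the rim, 36 mm out from here, one finger inside and one outside; turn about the beaker's axis 35 to 50 degrees either way (free from 25 to 155), keep it so and pull straight up 60 mm or more. Rubber pads drag with about 8 N
- holder2: fixed grey outer holder of beaker2: round cup 98 mm across, 46 tall, on a 116 mm foot; origin: centre of its underside, z up. Beaker's underside rests 8 mm above the origin, its rim at 100. Two hooks on its +x and -x sides (24 mm wide, out to 57 mm from the axis, top at 67) overhang the beaker's lugs and stop a straight pull
- beaker3: thick white plastic beaker, 80 mm across outside (12-sided: flats on +x and every 30 degrees), 64 inside, 92 tall, wall and floor 8, 180 g; may be absent. Origin: centre of underside, z up. Lugs on its own +x and -x sides: 14 mm wide, out to 48 mm from the axis, 44 to 50 mm above the underside. Starts stuck in holder3, lugs under the hooks (within 5 degrees)
- beaker3_rim (a point): centre of the beaker's mouth, 92 mm above its underside. Pinch the wall at the rim, 36 mm out from here, one finger inside and one outside; turn about the beaker's axis 35 to 50 degrees either way (free from 25 to 155), keep it so and pull straight up 60 mm or more. Rubber pads drag with about 8 N
- holder3: fixed grey outer holder of beaker3: round cup 98 mm across, 46 tall, on a 116 mm foot; origin: centre of its underside, z up. Beaker's underside rests 8 mm above the origin, its rim at 100. Two hooks on its +x and -x sides (24 mm wide, out to 57 mm from the axis, top at 67) overhang the beaker's lugs and stop a straight pull
- tray: loose steel carrier tray, 110 mm (x) by 320 (y), lip 18 tall, 4 thick, floor 4 thick, 350 g; origin: centre of underside, z up. Holds three beakers in a row, at y = -102, 0, +102 mm on x = 0. Starts on the stage 50 to 80 mm short of home in x and in y, turned up to 0.2 rad
- tray_fin (a point): point in the black upright grab fin on the tray's near side, at tray (-105, 0, 34) mm; tray axes. The fin is 14 mm thick along y, 30 along x, its top 16 mm above this point. Grip it to slide the tray
- tray_far_l (a point): point on the tray's outer far face, at tray (55, 130, 9) mm
- tray_far_r (a point): point on the tray's outer far face, at tray (55, -130, 9) mm
- tray_end (a point): point on the tray's outer right end face, at tray (0, -160, 9) mm
- deck: fixed sampling stage: grey plate 310 mm (x) by 430 (y), 8 thick; origin: centre of its underside, z up. Two metal fences 22 mm tall make a corner: inner faces at stage x = +135 mm (far side) and y = -205 mm (right side). With the tray home its axes are parallel to the stage's and its origin is at stage (80, -45, 8) mm
- flask: bystander: stoppered glass flask, 72 mm across, 172 mm tall; origin at the centre of its underside
- reagent: bystander: amber jar, 60 mm across, 100 mm tall; origin at the centre of its underside
- tuberack: bystander: yellow rack of capped tubes, 90 by 190 mm, 115 mm tall; origin at the centre of its underside
Mind the look-alikes: they are no part of the job. What is shaped like the beaker1 but green or yellow is not meant.

How it is judged:
By the outcome, as a careful person would: the job done as asked, in the order asked, and still so for the second after the job is handed in, with the robot touching nothing.
Of beaker1, beaker2, beaker3 only 2 to 3 are there at a start; the rules pass over those that are not, and their reading is None.
At some moment in a run one of tray may be knocked a few centimetres aside while the robot is not near it.
It also fails if it takes over 210 s, if anything falls off the work surface, if the arm or the gripper's body presses on something with over 40 N, if the wrist force passes 120 N, or if a joint passes its speed limit or range.

## Working session

There is one attempt and no reset: what is moved stays moved. The work goes in short steps, Python scripts to look and compute and a tool call to move; the robot and the scene stay as the last step left them, time stands still between calls to the robot, and variables do not carry over. Pictures are saved under pics/ and viewed, and the job is handed in when it is done.

Besides the shell and the picture viewer there is one more tool, called after ">>>" by a JSON object that holds its "name" and its "arguments", one argument or row to a line. carry_out: Moves the arm, as the interface text tells. Its arguments: {"type":"object","properties":{"increments":{"type":"array"},"squeeze":{"type":"number"}},"required":["increments"]}

```bash
ls; mkdir -p pics; python3 - <<'E'
from bench import *
import cv2
s=read_state()
for k in s: print(k,s[k])
for n in ("side","top"):
    c=read_camera(n); cv2.imwrite(f"pics/{n}0.png",c["pixels"][:,:,::-1])
    print(n,c["vfov"],c["cx"],c["cy"],c["R"],c["t"])
E
```

```text
pics
time_s 0.0
joint_pos [-70.30350447  26.83787072  -0.66516495  91.88190819   0.34312782
  61.38608877  -3.22353951]
dq [ 0.00495008 -0.00522219  0.08401377 -0.00718987  0.09031472 -0.10112557
 -0.0189786 ]
effort [ 1.92828861e-04 -5.20573854e+01 -1.23644798e-02 -2.43735337e+01
 -5.65589836e-02  1.75237306e-02  1.70029116e-04]
position [0.24501244 0.60140932 0.21361203]
orientation [[-9.26123386e-01  3.77220281e-01 -5.78078081e-04]
 [ 3.77220707e-01  9.26121798e-01 -1.71847505e-03]
 [-1.12872929e-04 -1.80958295e-03 -9.99998356e-01]]
force [-0.22335859 -0.30934019 -0.10570782]
ft_torque [ 0.00138925  0.02502863 -0.00360317]
opening 0.0918126275335054
side 52.94996515453142 314.36850297721867 242.67988181526974 [[ 0.9075701  -0.41971567  0.01246093]
 [-0.22871782 -0.51901853 -0.82359451]
 [ 0.35214297  0.74461972 -0.56704215]] [-0.45271773  0.26397678  0.82709519]
top 43.261721655826605 321.60488443678383 238.94747741676753 [[ 0.00869975 -0.99970708  0.02258453]
 [-0.9920656  -0.01146161 -0.12519777]
 [ 0.12541995 -0.02131615 -0.99187472]] [0.1120612  0.543246   1.58015056]
```

View pics/side0.png

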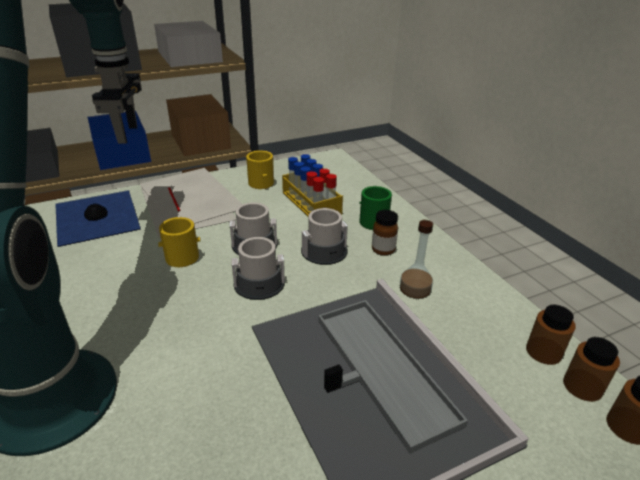

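View pics/top0.png

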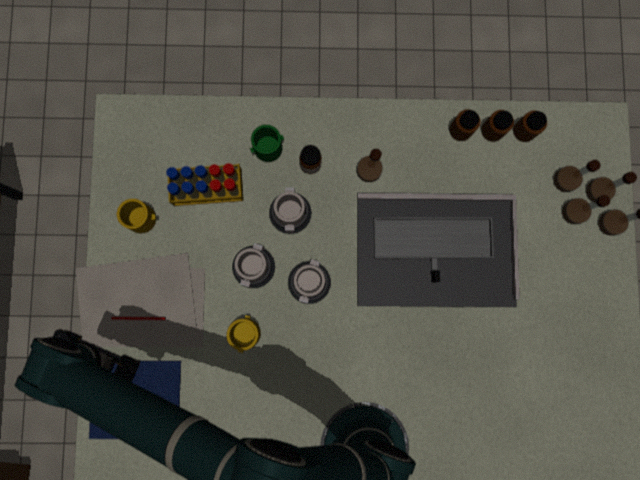

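The pictures show three white beakers in holders: in the top view at (291,208), (252,264) and (309,280). The tray is at about (433,238), with its fin at (435,273). The far fence runs along row 195 and the right fence along column 515. Next I'll measure these.

```bash
cat > h.py <<'E'
from bench import *
import cv2, numpy as np
def cam(n,save=None):
    c=read_camera(n); c["f"]=240/np.tan(np.radians(c["vfov"]/2))
    if save: cv2.imwrite(f"pics/{save}.png",c["pixels"][:,:,::-1])
    return c
def ray(c,p):
    d=np.array([(p[0]-c["cx"])/c["f"],(p[1]-c["cy"])/c["f"],1.0]); R=np.array(c["R"])
    return -R.T@np.array(c["t"]), R.T@d
def onz(c,p,z):
    o,d=ray(c,p); return o+d*(z-o[2])/d[2]
def proj(c,X):
    q=(np.array(c["R"])@np.atleast_2d(X).T).T+c["t"]; return np.c_[c["cx"]+c["f"]*q[:,0]/q[:,2],c["cy"]+c["f"]*q[:,1]/q[:,2]]
E
python3 - <<'E'
from h import *
np.set_printoptions(precision=4,suppress=True)
for n in ("top","side"):
    c=cam(n)
    for q,z in (("beaker1_rim",.1),("beaker1",.008),("holder1",0),("tray",.008),("tray_fin",.042),("tray_far_l",.017),("tray_far_r",.017),("tray_end",.017),("deck",0),("flask",0),("reagent",0),("tuberack",0)):
        for r in place_of(n,q):
            print(n,q,round(r["conf"],2),np.round(r["pixel"],1),onz(c,r["pixel"],z)[:2])
    c.pop("pixels"); 
E
```

```text
top beaker1_rim 0.97 [131.2 212.1] [0.597  0.6051]
top beaker1_rim 0.95 [267.7 136. ] [0.8022 0.2617]
top beaker1_rim 0.81 [248.8 263.9] [0.4678 0.3029]
top beaker1_rim 0.76 [239.1 333.4] [0.2936 0.3229]
top beaker1 0.95 [287.7 212.9] [0.6155 0.2098]
top beaker1 0.89 [243.2 332.5] [0.2932 0.3224]
top beaker1 0.73 [269.5 149. ] [0.7931 0.2627]
top beaker1 0.73 [142.5 218. ] [0.5967 0.6012]
top beaker1 0.68 [309.6 279.5] [0.4352 0.1483]
top beaker1 0.63 [249.2 267.6] [0.4655 0.3107]
top holder1 0.66 [312.2 280.1] [0.4341 0.1412]
top holder1 0.56 [287.6 209.9] [0.6252 0.2105]
top holder1 0.37 [250.6 266.3] [0.4697 0.3078]
top tray 0.78 [432.5 236.7] [ 0.5549 -0.1845]
top tray 0.32 [309.8 166.2] [0.7463 0.1512]
top tray_fin 0.58 [437.  276.2] [ 0.4453 -0.1879]
top tray_far_l 0.93 [478.4 217.9] [ 0.6067 -0.3088]
top tray_far_l 0.74 [250.9 262.8] [0.4777 0.3056]
top tray_far_l 0.65 [387.9 217.1] [ 0.6059 -0.062 ]
top tray_far_r 0.93 [478.4 217.9] [ 0.6067 -0.3088]
top tray_far_r 0.74 [250.9 262.8] [0.4777 0.3056]
top tray_far_r 0.65 [387.9 217.1] [ 0.6059 -0.062 ]
top tray_end 0.87 [489.8 
[... 943 characters left out ...]
0.2927]
side holder1 0.32 [311.  203.4] [0.6844 0.4244]
side tray 0.97 [382.7 364.7] [ 0.5539 -0.1794]
side tray 0.6 [254.8 247. ] [0.4625 0.2716]
side tray_fin 0.61 [333.1 377.6] [ 0.4437 -0.1935]
side tray_far_l 0.73 [372.6 311.4] [ 0.6042 -0.0562]
side tray_far_l 0.64 [453.6 409.1] [ 0.6062 -0.3153]
side tray_far_r 0.73 [372.6 311.4] [ 0.6042 -0.0562]
side tray_far_r 0.64 [453.6 409.1] [ 0.6062 -0.3153]
side tray_end 0.9 [436.8 436. ] [ 0.5506 -0.3445]
side tray_end 0.33 [371.3 311.5] [ 0.6016 -0.0554]
side deck 0.8 [373.9 382.8] [ 0.5219 -0.203 ]
side deck 0.69 [332.3 376.7] [ 0.4603 -0.1603]
side reagent 0.56 [380.3 246.8] [0.7535 0.1566]
side tuberack 0.91 [310.7 204.7] [0.6806 0.418 ]
```

```bash
python3 - <<'E'
from h import *
np.set_printoptions(precision=4,suppress=True)
C={n:cam(n) for n in ("top","side")}
B=[(.622,.206),(.470,.302),(.433,.145)]
rows=[]
for n in C:
    c=C[n]; im=c["pixels"][:,:,::-1].copy()
    row=[]
    for b in B:
        p=proj(c,[b[0],b[1],.07])[0].astype(int); w=30 if n=="top" else 45
        cr=im[p[1]-w:p[1]+w,p[0]-w:p[0]+w]; k=260/(2*w)
        cr=cv2.resize(cr,(260,260),interpolation=cv2.INTER_CUBIC)
        cr=np.clip(cr.astype(float)*1.3,0,255).astype(np.uint8)
        for r,z,col in ((.040,.1,(0,0,255)),(.032,.1,(0,255,0)),(.058,0,(255,0,0))):
            a=np.linspace(0,2*np.pi,60)
            q=proj(c,np.c_[b[0]+r*np.cos(a),b[1]+r*np.sin(a),a*0+z]); q=(q-(p-w)+.5)*k
            for t in q: cv2.circle(cr,tuple(int(v) for v in t),0,col,-1)
        row.append(cr)
    rows.append(np.hstack(row))
cv2.imwrite("pics/crop.png",np.vstack(rows))
E
```

```text
(no output)
```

View pics/crop.png

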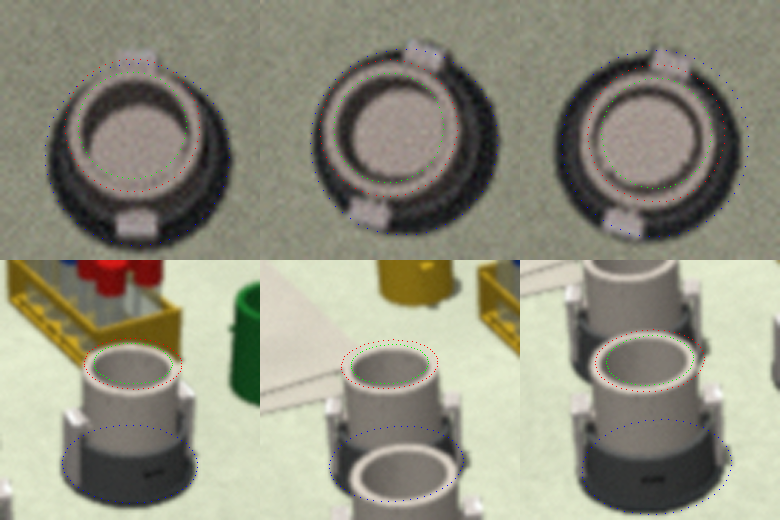

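```bash
cat > fit.py <<'E'
from h import *
from scipy.ndimage import map_coordinates
from scipy.optimize import minimize
def bright(c,X):
    g=c["pixels"].astype(float).min(2); p=proj(c,X); return map_coordinates(g,[p[:,1],p[:,0]],order=1)
def ring(b,r,z): 
    a=np.linspace(0,2*np.pi,73)[:-1]; return np.c_[b[0]+r*np.cos(a),b[1]+r*np.sin(a),a*0+z]
def rimscore(c,b,z):
    return sum(bright(c,ring(b,r,z)).mean() for r in (.034,.036,.038))/3-.5*bright(c,ring(b,.0435,z)).mean()-.5*bright(c,ring(b,.029,z)).mean()
def fitrim(cs,b,z):
    best=None
    for dx in np.arange(-.01,.0101,.001):
        for dy in np.arange(-.01,.0101,.001):
            s=sum(rimscore(c,(b[0]+dx,b[1]+dy),z) for c in cs)
            if best is None or s>best[0]: best=(s,b[0]+dx,b[1]+dy)
    return best
E
python3 - <<'E'
from fit import *
np.set_printoptions(precision=4,suppress=True)
T,S=cam("top"),cam("side")
for b in [(.622,.206),(.470,.302),(.433,.145)]:
    print("top",fitrim([T],b,.1),"side",fitrim([S],b,.1),"both",(r:=fitrim([T,S],b,.1)))
    c=r[1:]
    best=None
    for h in np.radians(np.arange(-60,61,1)):
        u=np.array([np.cos(h),np.sin(h)]);v=np.array([-u[1],u[0]])
        X=[];Y=[]
        for s in (1,-1):
            for rr in (.05,.053,.056):
                for t in np.linspace(-.010,.010,7): X.append([*(c+s*rr*u+t*v),.067])
                for t in (-.017,-.015,.015,.017): Y.append([*(c+s*rr*u+t*v),.067])
        s=bright(T,np.array(X)).mean()-bright(T,np.array(Y)).mean()
        if best is None or s>best[0]: best=(s,np.degrees(h))
    print(best)
E
```

```text
top (np.float64(36.69706559170819), np.float64(0.617), np.float64(0.204)) side (np.float64(42.6735092911275), np.float64(0.616), np.float64(0.19799999999999998)) both (np.float64(60.98939751404702), np.float64(0.617), np.float64(0.20199999999999999))
(np.float64(43.799422523307655), np.float64(-1.0))
top (np.float64(42.083762180186255), np.float64(0.46799999999999997), np.float64(0.3)) side (np.float64(28.870635906111964), np.float64(0.46799999999999997), np.float64(0.295)) both (np.float64(60.90840654147069), np.float64(0.46799999999999997), np.float64(0.299))
(np.float64(40.63995141667014), np.float64(-18.0))
top (np.float64(46.100456673884565), np.float64(0.429), np.float64(0.14999999999999997)) side (np.float64(52.34943434939623), np.float64(0.428), np.float64(0.145)) both (np.float64(75.47762779969185), np.float64(0.428), np.float64(0.14799999999999996))
(np.float64(42.42724355995132), np.float64(-17.0))
```

```bash
cat >> h.py <<'E'
from scipy.spatial.transform import Rotation as Ro
def Rdown(yaw):
    a=np.radians(yaw); y=np.array([np.cos(a),np.sin(a),0]); z=np.array([0,0,-1.]); return np.c_[np.cross(y,z),y,z]
def state(pr=True):
    s=read_state(); R=np.array(s["orientation"])
    if pr: print("t",round(s["time_s"],2),"pos",np.round(s["position"],4),"yaw",round(np.degrees(np.arctan2(R[1,1],R[0,1])),2),"tilt",np.round(R[2,:2],4),"F",np.round(s["force"],1),"M",np.round(s["ft_torque"],2),"op",round(s["opening"],4),"q",np.round(s["joint_pos"],0))
    return s,R
def to(pos,yaw,s=None):
    s,R=state()
    w=Ro.from_matrix(R.T@Rdown(yaw)).as_rotvec(degrees=True)/8
    t=R.T@(np.array(pos)-s["position"])/.025
    print("to",np.round(pos,4),yaw,"->",np.round(np.r_[w,t],2))
E
python3 - <<'E'
from h import *
to([.5995,.1711,.20],59)
E
```

```text
t 1.6 pos [0.2452 0.602  0.2146] yaw 67.83 tilt [-0. -0.] F [-0.2 -0.2  0.3] M [-0.04 -0.   -0.  ] op 0.0919 q [-70.  27.  -1.  92.   0.  61.  -3.]
to [0.5995 0.1711 0.2   ] 59 -> [ -0.     0.     1.1  -19.63 -10.61   0.58]
```

>>> {"name": "carry_out", "arguments": {
  "increments": [
    [0, 0, 0.1, -1, -0.5, 0, 0.5],
    [0, 0, 0.2, -3, -1.6, 0, 0.5],
    [0, 0, 0.4, -5, -2.7, 0.1, 0.5],
    [0, 0, 0.5, -7, -3.8, 0.2, 0.5],
    [0, 0, 0.6, -9, -4.9, 0.3, 0.5],
    [0, 0, 0.7, -11, -6, 0.4, 0.5],
    [0, 0, 0.8, -13, -7, 0.4, 0.5],
    [0, 0, 0.9, -15, -8.1, 0.5, 0.5],
    [0, 0, 1.0, -17, -9.2, 0.6, 0.5],
    [0, 0, 1.1, -18.5, -10, 0.6, 0.5]
  ]
}}

```text
time_s: 2.85
position: [0.5807, 0.1908, 0.1997]
orientation: [[-0.855, 0.519, 0.0], [0.519, 0.855, -0.001], [-0.001, -0.001, -1.0]]
force: [-0.7, 0.9, -0.2]
opening: 0.0461
```

```bash
python3 - <<'E'
from h import *
to([.5995,.1711,.13],59)
to([.5995,.1711,.064],59)
E
```

```text
t 2.85 pos [0.5807 0.1908 0.1997] yaw 58.74 tilt [-0.001  -0.0009] F [-0.7  0.9 -0.2] M [-0.01 -0.03  0.07] op 0.0461 q [-30.  24.  11.  99.  -5.  58.  42.]
to [0.5995 0.1711 0.13  ] 59 -> [-0.01  0.01 -0.03 -1.05 -0.28  2.79]
t 2.85 pos [0.5807 0.1908 0.1997] yaw 58.74 tilt [-0.001  -0.0009] F [-0.7  0.9 -0.2] M [-0.01 -0.03  0.07] op 0.0461 q [-30.  24.  11.  99.  -5.  58.  42.]
to [0.5995 0.1711 0.064 ] 59 -> [-0.01  0.01 -0.03 -1.05 -0.28  5.43]
```

Tracking is good. Move over the rim first, then descend, and check before closing.

>>> {"name": "carry_out", "arguments": {
  "increments": [
    [0, 0, 0, -0.5, -0.1, 0, 0.5],
    [0, 0, 0, -1.05, -0.28, 0, 0.5],
    [0, 0, 0, -1.05, -0.28, 0.5, 0.5],
    [0, 0, 0, -1.05, -0.28, 1.2, 0.5],
    [0, 0, 0, -1.05, -0.28, 2, 0.5],
    [0, 0, 0, -1.05, -0.28, 2.8, 0.5],
    [0, 0, 0, -1.05, -0.28, 3.5, 0.5],
    [0, 0, 0, -1.05, -0.28, 3.5, 0.5],
    [0, 0, 0, -1.05, -0.28, 3.5, 0.5],
    [0, 0, 0, -1.05, -0.28, 3.5, 0.5]
  ]
}}

```text
time_s: 4.1
position: [0.6001, 0.1713, 0.1131]
orientation: [[-0.855, 0.519, 0.002], [0.519, 0.855, -0.001], [-0.002, 0.0, -1.0]]
force: [0.8, 0.0, 0.1]
opening: 0.0458
```

```bash
python3 - <<'E'
from h import *
to([.5995,.1711,.064],59)
c=cam("side"); im=c["pixels"][:,:,::-1]; cv2.imwrite("pics/s1.png",cv2.resize(im[120:320,200:440],None,fx=3,fy=3))
E
```

```text
t 4.1 pos [0.6001 0.1713 0.1131] yaw 58.74 tilt [-0.002   0.0004] F [0.8 0.  0.1] M [-0.01 -0.04  0.05] op 0.0458 q [-27.  31.  10. 101.  -7.  49.  45.]
to [0.5995 0.1711 0.064 ] 59 -> [ 0.    0.01 -0.03  0.02 -0.02  1.96]
```

View pics/s1.png

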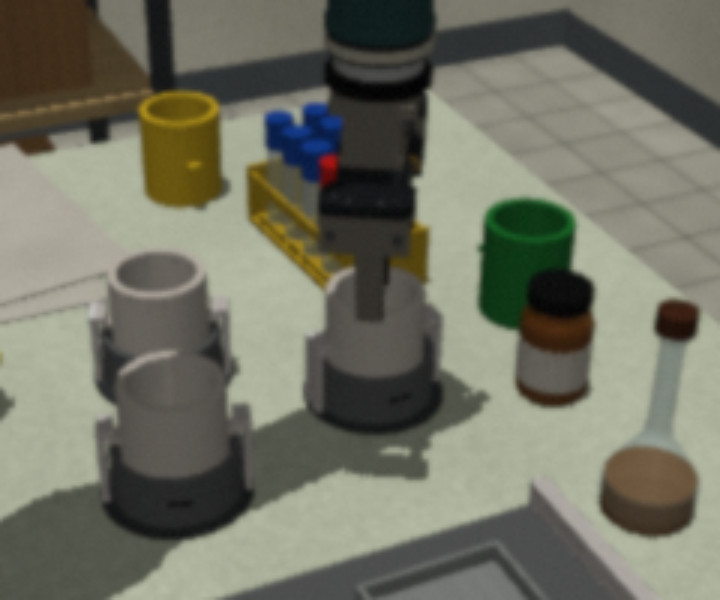

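The gripper straddles the near wall of beaker A, with the outer finger in front at crop position (370,300). I'll descend and close.

>>> {"name": "carry_out", "arguments": {
  "increments": [
    [0, 0, 0, 0, 0, 0.5, 0.5],
    [0, 0, 0, 0, 0, 1.2, 0.5],
    [0, 0, 0, 0, 0, 1.96, 0.5],
    [0, 0, 0, 0, 0, 1.96, 0.5],
    [0, 0, 0, 0, 0, 1.96, 0],
    [0, 0, 0, 0, 0, 1.96, 0],
    [0, 0, 0, 0, 0, 1.96, 0],
    [0, 0, 0, 0, 0, 1.96, 0],
    [0, 0, 0, 0, 0, 1.96, 0],
    [0, 0, 0, 0, 0, 1.96, 0]
  ],
  "squeeze": 45
}}

```text
time_s: 5.4
position: [0.6007, 0.1726, 0.0647]
orientation: [[-0.855, 0.518, 0.003], [0.518, 0.855, 0.001], [-0.002, 0.003, -1.0]]
force: [1.3, 5.1, 1.2]
opening: 0.0077
```

```bash
cat >> h.py <<'E'
def arc(center,ang,n=10,lift=0):
    """rotate tool about vertical axis through center by ang deg, print rows"""
    s,R=state(); p=np.array(s["position"]); c=np.array([center[0],center[1],p[2]])
    for k in range(1,n+1):
        Q=Ro.from_euler('z',ang*k/n,degrees=True).as_matrix()
        t=R.T@(c+Q@(p-c)-p)/.025
        w=Ro.from_matrix(R.T@Q@R).as_rotvec(degrees=True)/8
        print(np.round(np.r_[w,t],2).tolist())
E
python3 - <<'E'
from h import *
arc((.618,.202),40,8)
E
```

```text
t 5.4 pos [0.6007 0.1726 0.0647] yaw 58.78 tilt [-0.0024  0.0027] F [1.3 5.1 1.2] M [ 1.15 -0.28  0.03] op 0.0077 q [-26.  35.  10. 102.  -8.  44.  46.]
[-0.0, 0.0, -0.62, -0.12, 0.01, 0.0]
[-0.0, 0.0, -1.25, -0.24, 0.02, 0.0]
[-0.0, 0.01, -1.87, -0.35, 0.05, 0.0]
[-0.01, 0.01, -2.5, -0.46, 0.09, 0.0]
[-0.01, 0.01, -3.12, -0.57, 0.13, 0.0]
[-0.01, 0.01, -3.75, -0.68, 0.19, 0.0]
[-0.01, 0.01, -4.37, -0.78, 0.26, 0.0]
[-0.01, 0.01, -5.0, -0.87, 0.33, 0.0]
```

>>> {"name": "carry_out", "arguments": {
  "increments": [
    [0, 0, -0.5, -0.1, 0, 0, 0],
    [0, 0, -1.0, -0.19, 0.02, 0, 0],
    [0, 0, -1.5, -0.28, 0.03, 0, 0],
    [0, 0, -2.0, -0.38, 0.06, 0, 0],
    [0, 0, -2.5, -0.46, 0.09, 0, 0],
    [0, 0, -3.12, -0.57, 0.13, 0, 0],
    [0, 0, -3.75, -0.68, 0.19, 0, 0],
    [0, 0, -4.37, -0.78, 0.26, 0, 0],
    [0, 0, -5.0, -0.87, 0.33, 0, 0],
    [0, 0, -5.0, -0.87, 0.33, 0, 0]
  ]
}}

```text
time_s: 6.65
position: [0.6231, 0.1675, 0.0647]
orientation: [[-0.988, -0.151, 0.002], [-0.151, 0.988, 0.0], [-0.002, -0.0, -1.0]]
force: [-2.0, 0.1, 3.9]
opening: 0.0082
```

```bash
python3 - <<'E'
from h import *
s,R=state();p=s["position"]
to([p[0],p[1],.194],99)
E
```

```text
t 6.65 pos [0.6231 0.1675 0.0647] yaw 98.71 tilt [-0.0019 -0.0002] F [-2.   0.1  3.9] M [0.12 0.48 0.17] op 0.0082 q [-18.  36.  -0.  98.   0.  45.  80.]
t 6.65 pos [0.6231 0.1675 0.0647] yaw 98.71 tilt [-0.0019 -0.0002] F [-2.   0.1  3.9] M [0.12 0.48 0.17] op 0.0082 q [-18.  36.  -0.  98.   0.  45.  80.]
to [0.6231 0.1675 0.194 ] 99 -> [-0.    0.01 -0.04 -0.01 -0.   -5.17]
```

Twisted with low forces. Now I'll pull it straight up.

>>> {"name": "carry_out", "arguments": {
  "increments": [
    [0, 0, 0, 0, 0, -0.4, 0],
    [0, 0, 0, 0, 0, -0.9, 0],
    [0, 0, 0, 0, 0, -1.4, 0],
    [0, 0, 0, 0, 0, -2, 0],
    [0, 0, 0, 0, 0, -2.6, 0],
    [0, 0, 0, 0, 0, -3.2, 0],
    [0, 0, 0, 0, 0, -3.9, 0],
    [0, 0, 0, 0, 0, -4.6, 0],
    [0, 0, 0, 0, 0, -5.2, 0],
    [0, 0, 0, 0, 0, -5.2, 0]
  ]
}}

```text
time_s: 7.9
position: [0.6237, 0.1678, 0.1964]
orientation: [[-0.988, -0.151, 0.005], [-0.151, 0.988, 0.001], [-0.005, 0.0, -1.0]]
force: [0.8, -0.5, -2.5]
opening: 0.0082
```

```bash
cat > tray.py <<'E'
from h import *
def meas():
    out={}
    for n in ("top","side"):
        c=cam(n)
        for q,z in (("tray",.008),("tray_fin",.042),("tray_far_l",.017),("tray_end",.017),("deck",0)):
            for r in place_of(n,q)[:2]:
                if r["conf"]>.4: print(n,q,round(r["conf"],2),np.round(onz(c,r["pixel"],z)[:2],4))
E
python3 - <<'E'
from tray import *
state(); meas()
c=cam("side"); im=c["pixels"][:,:,::-1]; cv2.imwrite("pics/s2.png",im)
c=cam("top"); im=c["pixels"][:,:,::-1]; cv2.imwrite("pics/t2.png",cv2.resize(im[160:340,220:540],None,fx=2.5,fy=2.5))
E
```

```text
t 7.9 pos [0.6237 0.1678 0.1964] yaw 98.71 tilt [-0.0048  0.0003] F [ 0.8 -0.5 -2.5] M [-0.   -0.02  0.04] op 0.0082 q [-18.  27.  -0.  94.   0.  59.  81.]
top tray 0.56 [ 0.5508 -0.1848]
top tray_fin 0.82 [ 0.4452 -0.1797]
top tray_far_l 0.66 [ 0.6043 -0.3126]
top tray_far_l 0.64 [ 0.6071 -0.0544]
top tray_end 0.78 [ 0.5561 -0.3463]
top deck 0.9 [ 0.5198 -0.1966]
side tray 0.8 [ 0.552  -0.1838]
side tray 0.63 [0.4642 0.2946]
side tray_fin 0.86 [ 0.4466 -0.1903]
side tray_far_l 0.93 [ 0.6086 -0.3131]
side tray_far_l 0.78 [ 0.6025 -0.0567]
side tray_end 0.96 [ 0.5507 -0.3481]
side deck 0.76 [ 0.5227 -0.2014]
```

View pics/s2.png

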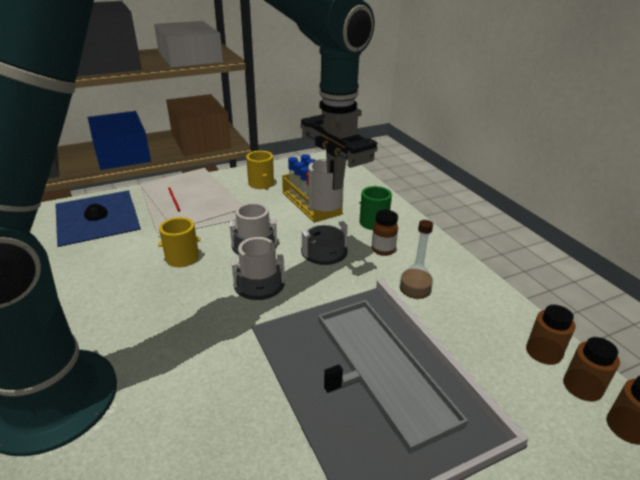

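View pics/t2.png

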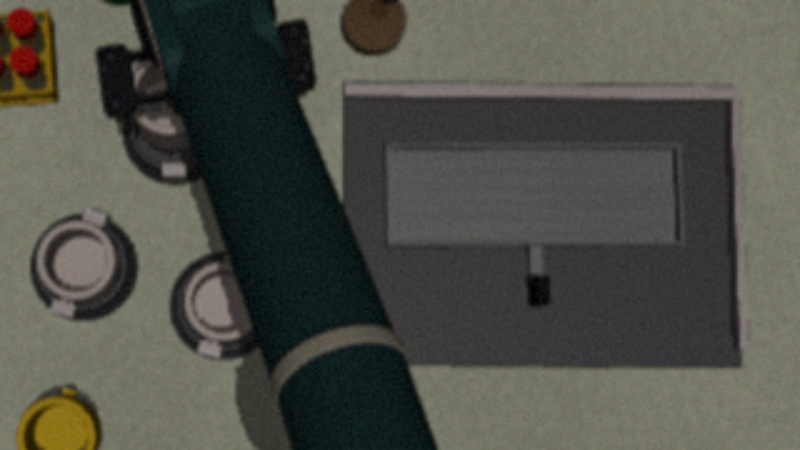

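```bash
python3 - <<'E'
from h import *
to([.517,-.286,.196],0)
E
```

```text
t 8.6 pos [0.6228 0.1675 0.1947] yaw 98.71 tilt [-0.0019 -0.0002] F [-0.6 -0.4 -2.3] M [ 0.   -0.01  0.  ] op 0.0085 q [-18.  27.  -0.  94.   0.  59.  81.]
to [ 0.517 -0.286  0.196] 0 -> [ 1.000e-02  1.000e-02  1.234e+01  6.930e+00 -1.729e+01 -6.000e-02]
```

>>> {"name": "carry_out", "arguments": {
  "increments": [
    [0, 0, 0.6, 0.3, -0.8, -0.1, 0],
    [0, 0, 1.5, 0.8, -2.1, -0.1, 0],
    [0, 0, 2.5, 1.4, -3.5, -0.1, 0],
    [0, 0, 3.5, 2.0, -5.0, -0.1, 0],
    [0, 0, 4.6, 2.6, -6.5, -0.1, 0],
    [0, 0, 5.7, 3.2, -8.0, -0.1, 0],
    [0, 0, 6.8, 3.8, -9.5, -0.1, 0],
    [0, 0, 7.9, 4.4, -11.0, -0.1, 0],
    [0, 0, 9.0, 5.0, -12.5, -0.1, 0],
    [0, 0, 9.9, 5.5, -13.8, -0.1, 0]
  ]
}}

```text
time_s: 9.85
position: [0.5387, -0.1959, 0.1973]
orientation: [[-0.329, 0.944, 0.002], [0.944, 0.329, -0.0], [-0.001, 0.002, -1.0]]
force: [0.1, -1.1, -2.1]
opening: 0.008
```

```bash
python3 - <<'E'
from h import *
to([.517,-.286,.196],0)
E
```

```text
t 9.85 pos [ 0.5387 -0.1959  0.1973] yaw 19.22 tilt [-0.0008  0.0023] F [ 0.1 -1.1 -2.1] M [-0.08  0.09 -0.02] op 0.008 q [ -1.  21.  22. 105.  -9.  56.  44.]
to [ 0.517 -0.286  0.196] 0 -> [ 0.02  0.    2.4  -3.12 -2.01  0.05]
```

>>> {"name": "carry_out", "arguments": {
  "increments": [
    [0, 0, 0.4, -0.5, -0.3, 0, 0],
    [0, 0, 0.9, -1.2, -0.7, 0, 0],
    [0, 0, 1.4, -1.9, -1.2, 0, 0],
    [0, 0, 1.9, -2.5, -1.6, 0, 0],
    [0, 0, 2.4, -3.12, -2.0, 0, 0],
    [0, 0, 2.4, -3.12, -2.0, 0, 0],
    [0, 0, 2.4, -3.12, -2.0, 0, 0],
    [0, 0, 2.4, -3.12, -2.0, 0, 0],
    [0, 0, 2.4, -3.12, -2.0, 0.5, 0],
    [0, 0, 2.4, -3.12, -2.0, 1, 0]
  ]
}}

```text
time_s: 11.1
position: [0.5171, -0.2854, 0.1711]
orientation: [[-0.001, 1.0, 0.002], [1.0, 0.001, 0.0], [0.0, 0.002, -1.0]]
force: [0.0, 0.0, -1.6]
opening: 0.0076
```

```bash
python3 - <<'E'
from h import *
c=cam("side"); im=c["pixels"][:,:,::-1]; cv2.imwrite("pics/s3.png",im)
from tray import *
meas()
to([.517,-.286,.070],0)
E
```

```text
top tray 0.88 [ 0.5623 -0.1874]
top tray 0.58 [0.687  0.4301]
top tray_fin 0.9 [ 0.4447 -0.1815]
top tray_far_l 0.58 [ 0.607  -0.3093]
top deck 0.59 [ 0.5123 -0.193 ]
side tray 0.55 [ 0.5494 -0.1864]
side tray_fin 0.75 [ 0.448  -0.1876]
side tray_far_l 0.81 [ 0.609  -0.3107]
side tray_far_l 0.59 [ 0.6045 -0.0557]
side tray_end 0.7 [ 0.5515 -0.3487]
side deck 0.93 [ 0.5239 -0.2054]
t 11.75 pos [ 0.5173 -0.286   0.1724] yaw 0.02 tilt [-0.0001  0.0028] F [ 0.2 -0.2 -2.8] M [-0.06  0.12 -0.04] op 0.0078 q [  5.  25.  27. 104. -14.  54.  38.]
to [ 0.517 -0.286  0.07 ] 0 -> [ 0.02  0.    0.    0.   -0.02  4.1 ]
```

View pics/s3.png

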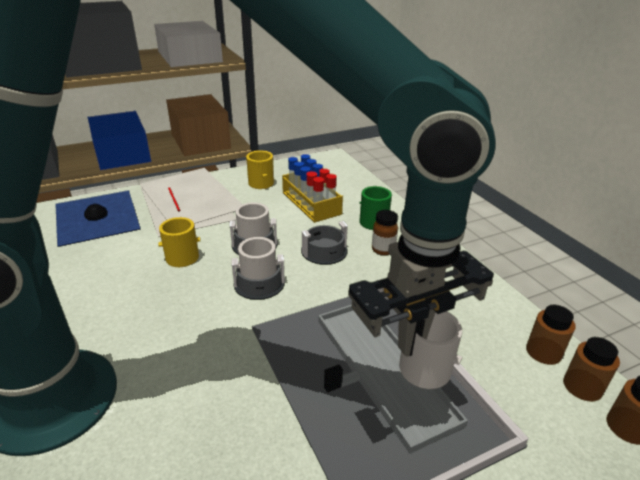

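>>> {"name": "carry_out", "arguments": {
  "increments": [
    [0, 0, 0, 0, 0, 0.6, 0],
    [0, 0, 0, 0, 0, 1.3, 0],
    [0, 0, 0, 0, 0, 2, 0],
    [0, 0, 0, 0, 0, 2.7, 0],
    [0, 0, 0, 0, 0, 3.3, 0],
    [0, 0, 0, 0, 0, 3.7, 0],
    [0, 0, 0, 0, 0, 3.9, 0],
    [0, 0, 0, 0, 0, 4.0, 0],
    [0, 0, 0, 0, 0, 4.1, 0],
    [0, 0, 0, 0, 0, 4.1, 0]
  ]
}}

```text
time_s: 13.0
position: [0.5177, -0.286, 0.0701]
orientation: [[-0.0, 1.0, 0.003], [1.0, 0.0, -0.0], [-0.0, 0.003, -1.0]]
force: [-0.2, 0.3, -2.2]
opening: 0.0077
```

```bash
python3 - <<'E'
from h import *
state()
c=cam("side"); im=c["pixels"][:,:,::-1]; cv2.imwrite("pics/s4.png",cv2.resize(im[240:480,240:560],None,fx=2.5,fy=2.5))
E
```

```text
t 13.0 pos [ 0.5177 -0.286   0.0701] yaw 0.03 tilt [-0.0002  0.0031] F [-0.2  0.3 -2.2] M [-0.07  0.12 -0.02] op 0.0077 q [  8.  33.  24. 108. -19.  43.  42.]
```

View pics/s4.png

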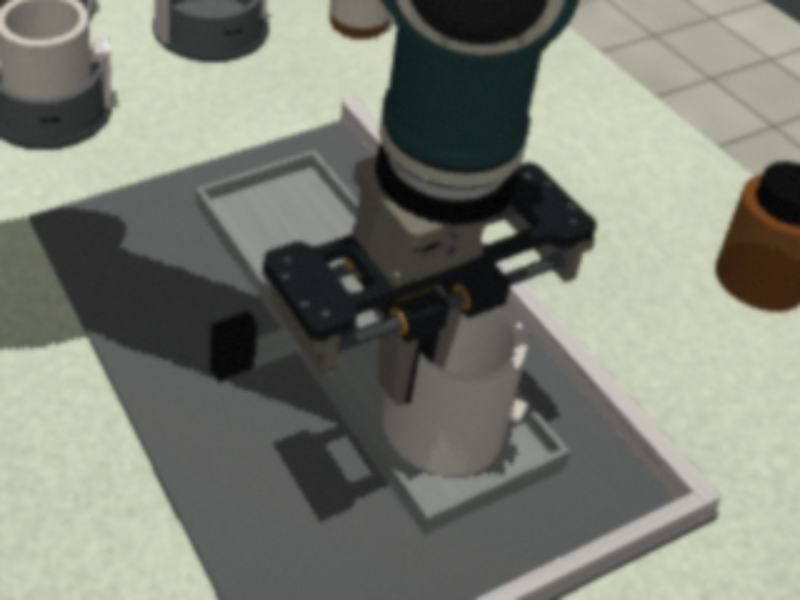

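>>> {"name": "carry_out", "arguments": {
  "increments": [
    [0, 0, 0, 0, 0, 0.04, 0],
    [0, 0, 0, 0, 0, 0.07, 0],
    [0, 0, 0, 0, 0, 0.07, 0],
    [0, 0, 0, 0, 0, 0.07, 0.2],
    [0, 0, 0, 0, 0, 0.07, 0.4],
    [0, 0, 0, 0, 0, 0.07, 0.4],
    [0, 0, 0, 0, 0, 0.07, 0.4],
    [0, 0, 0, 0, 0, 0.07, 0.4],
    [0, 0, 0, 0, 0, -0.5, 0.4],
    [0, 0, 0, 0, 0, -1.2, 0.4]
  ]
}}

```text
time_s: 14.3
position: [0.5177, -0.2862, 0.1013]
orientation: [[-0.0, 1.0, 0.003], [1.0, 0.0, -0.0], [-0.0, 0.003, -1.0]]
force: [0.0, -0.3, -0.1]
opening: 0.0368
```

>>> {"name": "carry_out", "arguments": {
  "increments": [
    [0, 0, 0, 0, 0, -0.6, 0.5],
    [0, 0, 0, 0, 0, -1.4, 0.5],
    [0, 0, 0, 0, 0, -2.3, 0.5],
    [0, 0, 0, 0, 0, -3.2, 0.5],
    [0, 0, 0, 0, 0, -4, 0.5],
    [0, 0, 0, 0, 0, -4, 0.5],
    [0, 0, 0, 0, 0, -4, 0.5],
    [0, 0, 0, 0, 0, -4, 0.5],
    [0, 0, 0, 0, 0, -4, 0.5],
    [0, 0, 0, 0, 0, -4, 0.5]
  ]
}}

```text
time_s: 15.55
position: [0.5172, -0.2861, 0.2009]
orientation: [[-0.0, 1.0, 0.002], [1.0, 0.0, -0.0], [-0.0, 0.002, -1.0]]
force: [-0.5, 0.2, -0.1]
opening: 0.046
```

```bash
python3 - <<'E'
from h import *
to([.4553,.1716,.19],43)
c=cam("side","s5")
E
```

```text
t 15.55 pos [ 0.5172 -0.2861  0.2009] yaw 0.01 tilt [-0.0002  0.0024] F [-0.5  0.2 -0.1] M [-0.09  0.05 -0.  ] op 0.046 q [  4.  23.  28. 103. -13.  57.  37.]
to [0.4553 0.1716 0.19  ] 43 -> [ 2.000e-02  1.000e-02 -5.370e+00  1.831e+01 -2.470e+00  4.300e-01]
```

View pics/s5.png

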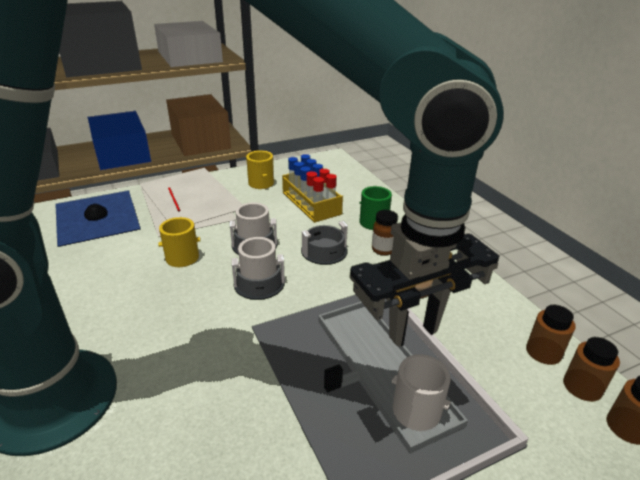

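Beaker A stands upright in the right slot, centred at about (420,395). I'll go to beaker C.

>>> {"name": "carry_out", "arguments": {
  "increments": [
    [0, 0, -0.3, 0.9, -0.1, 0, 0.5],
    [0, 0, -0.8, 2.4, -0.3, 0, 0.5],
    [0, 0, -1.3, 4.2, -0.6, 0.1, 0.5],
    [0, 0, -1.9, 6.2, -0.8, 0.1, 0.5],
    [0, 0, -2.5, 8.2, -1.1, 0.2, 0.5],
    [0, 0, -3.1, 10.2, -1.4, 0.2, 0.5],
    [0, 0, -3.7, 12.2, -1.6, 0.3, 0.5],
    [0, 0, -4.3, 14.2, -1.9, 0.3, 0.5],
    [0, 0, -4.9, 16.2, -2.2, 0.4, 0.5],
    [0, 0, -5.4, 18.0, -2.4, 0.4, 0.5]
  ]
}}

```text
time_s: 16.85
position: [0.4553, 0.1667, 0.1908]
orientation: [[-0.689, 0.724, 0.002], [0.724, 0.689, 0.0], [-0.002, 0.002, -1.0]]
force: [1.2, -0.5, 0.8]
opening: 0.0461
```

```bash
python3 - <<'E'
from h import *
to([.4553,.1716,.115],43)
E
```

```text
t 16.85 pos [0.4553 0.1667 0.1908] yaw 43.57 tilt [-0.0016  0.0018] F [ 1.2 -0.5  0.8] M [-0.04 -0.05 -0.03] op 0.0461 q [-31.  12.   8. 116.  -2.  51.  21.]
to [0.4553 0.1716 0.115 ] 43 -> [0.01 0.01 0.07 0.15 0.13 3.03]
```

>>> {"name": "carry_out", "arguments": {
  "increments": [
    [0, 0, 0.07, 0.15, 0.13, 0, 0.5],
    [0, 0, 0.07, 0.15, 0.13, 0.5, 0.5],
    [0, 0, 0.07, 0.15, 0.13, 1.2, 0.5],
    [0, 0, 0.07, 0.15, 0.13, 2, 0.5],
    [0, 0, 0.07, 0.15, 0.13, 2.6, 0.5],
    [0, 0, 0.07, 0.15, 0.13, 3.03, 0.5],
    [0, 0, 0.07, 0.15, 0.13, 3.03, 0.5],
    [0, 0, 0.07, 0.15, 0.13, 3.03, 0.5],
    [0, 0, 0.07, 0.15, 0.13, 3.03, 0.5],
    [0, 0, 0.07, 0.15, 0.13, 3.03, 0.5]
  ]
}}

```text
time_s: 18.1
position: [0.4555, 0.1718, 0.1155]
orientation: [[-0.682, 0.731, 0.003], [0.731, 0.682, 0.001], [-0.002, 0.003, -1.0]]
force: [-0.5, 0.6, 0.2]
opening: 0.0459
```

```bash
python3 - <<'E'
from h import *
to([.4553,.1716,.065],43)
c=cam("side"); im=c["pixels"][:,:,::-1]; cv2.imwrite("pics/s6.png",cv2.resize(im[150:330,170:410],None,fx=3,fy=3))
E
```

```text
t 18.1 pos [0.4555 0.1718 0.1155] yaw 43.02 tilt [-0.0018  0.0027] F [-0.5  0.6  0.2] M [-0.1   0.04 -0.01] op 0.0459 q [-31.  19.   7. 120.  -3.  41.  22.]
to [0.4553 0.1716 0.065 ] 43 -> [ 0.02  0.01  0.    0.   -0.02  2.02]
```

View pics/s6.png

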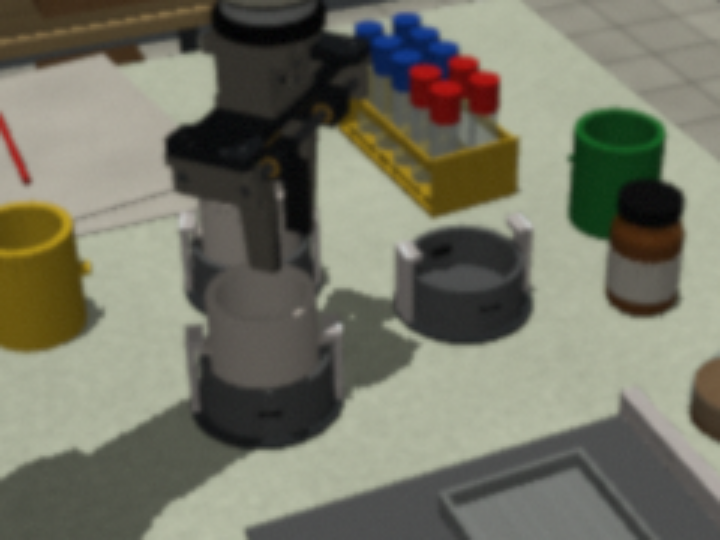

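>>> {"name": "carry_out", "arguments": {
  "increments": [
    [0, 0, 0, 0, 0, 0.5, 0.5],
    [0, 0, 0, 0, 0, 1.2, 0.5],
    [0, 0, 0, 0, 0, 2.0, 0.5],
    [0, 0, 0, 0, 0, 2.0, 0.5],
    [0, 0, 0, 0, 0, 2.0, 0],
    [0, 0, 0, 0, 0, 2.0, 0],
    [0, 0, 0, 0, 0, 2.0, 0],
    [0, 0, 0, 0, 0, 2.0, 0],
    [0, 0, 0, 0, 0, 2.0, 0],
    [0, 0, 0, 0, 0, 2.0, 0]
  ],
  "squeeze": 45
}}

```text
time_s: 19.4
position: [0.4561, 0.1721, 0.0658]
orientation: [[-0.682, 0.731, 0.004], [0.731, 0.682, 0.001], [-0.002, 0.004, -1.0]]
force: [0.1, 0.6, 4.0]
opening: 0.0089
```

```bash
python3 - <<'E'
from h import *
arc((.429,.147),40,8)
E
```

```text
t 19.4 pos [0.4561 0.1721 0.0658] yaw 43.0 tilt [-0.0021  0.0038] F [0.1 0.6 4. ] M [-0.05 -0.04 -0.14] op 0.0089 q [-30.  24.   6. 121.  -4.  35.  22.]
[-0.0, 0.0, -0.62, 0.13, -0.01, -0.0]
[-0.0, 0.0, -1.25, 0.26, -0.02, -0.0]
[-0.0, 0.01, -1.87, 0.38, -0.05, -0.0]
[-0.01, 0.01, -2.5, 0.51, -0.09, -0.0]
[-0.01, 0.01, -3.12, 0.63, -0.14, -0.0]
[-0.01, 0.01, -3.75, 0.74, -0.19, -0.0]
[-0.01, 0.02, -4.37, 0.85, -0.26, -0.0]
[-0.01, 0.02, -5.0, 0.95, -0.34, -0.0]
```

>>> {"name": "carry_out", "arguments": {
  "increments": [
    [0, 0, -0.5, 0.1, 0, 0, 0],
    [0, 0, -1.0, 0.2, -0.02, 0, 0],
    [0, 0, -1.5, 0.3, -0.03, 0, 0],
    [0, 0, -2.0, 0.4, -0.06, 0, 0],
    [0, 0, -2.5, 0.5, -0.09, 0, 0],
    [0, 0, -3.12, 0.61, -0.13, 0, 0],
    [0, 0, -3.75, 0.73, -0.19, 0, 0],
    [0, 0, -4.37, 0.84, -0.26, 0, 0],
    [0, 0, -5.0, 0.94, -0.34, 0, 0],
    [0, 0, -5.0, 0.94, -0.34, 0, 0]
  ]
}}

```text
time_s: 20.65
position: [0.4334, 0.1838, 0.0658]
orientation: [[-0.992, 0.122, 0.003], [0.122, 0.993, 0.001], [-0.003, 0.002, -1.0]]
force: [-2.2, 2.6, 4.8]
opening: 0.0086
```

```bash
python3 - <<'E'
from h import *
state()
c=cam("side"); im=c["pixels"][:,:,::-1]; cv2.imwrite("pics/s7.png",cv2.resize(im[150:330,170:410],None,fx=3,fy=3))
E
```

```text
t 20.65 pos [0.4334 0.1838 0.0658] yaw 82.98 tilt [-0.0032  0.0018] F [-2.2  2.6  4.8] M [ 0.52  0.49 -0.06] op 0.0086 q [-24.  23.  -4. 123.   3.  34.  53.]
```

View pics/s7.png

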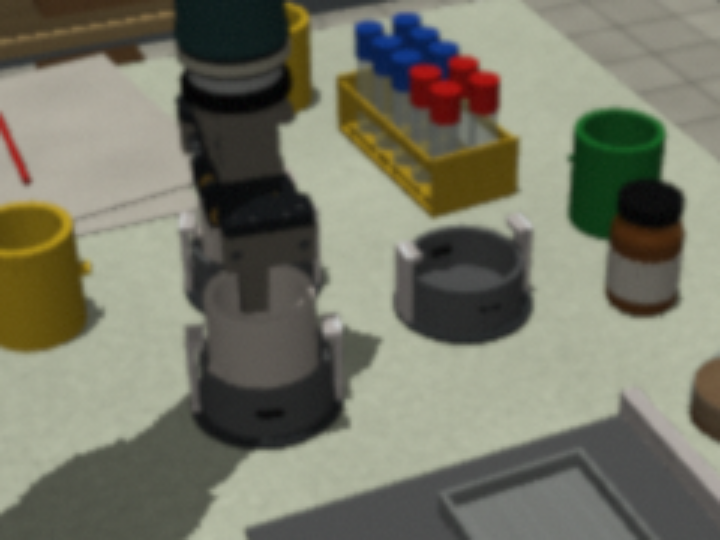

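Twisted cleanly. Pulling up.

>>> {"name": "carry_out", "arguments": {
  "increments": [
    [0, 0, 0, 0, 0, -0.4, 0],
    [0, 0, 0, 0, 0, -0.9, 0],
    [0, 0, 0, 0, 0, -1.4, 0],
    [0, 0, 0, 0, 0, -2, 0],
    [0, 0, 0, 0, 0, -2.6, 0],
    [0, 0, 0, 0, 0, -3.2, 0],
    [0, 0, 0, 0, 0, -3.9, 0],
    [0, 0, 0, 0, 0, -4.6, 0],
    [0, 0, 0, 0, 0, -5.2, 0],
    [0, 0, 0, 0, 0, -5.2, 0]
  ]
}}

```text
time_s: 21.95
position: [0.4337, 0.184, 0.1971]
orientation: [[-0.992, 0.123, 0.006], [0.123, 0.992, 0.002], [-0.005, 0.003, -1.0]]
force: [0.7, -0.5, -2.1]
opening: 0.0084
```

```bash
python3 - <<'E'
from h import *
from tray import *
c=cam("side","s8"); meas()
to([.589,-.184,.196],0)
E
```

```text
top tray 0.81 [ 0.546  -0.1757]
top tray_fin 0.8 [ 0.4434 -0.1826]
top tray_far_l 0.89 [ 0.6058 -0.0563]
top tray_far_l 0.76 [ 0.6001 -0.3059]
top tray_end 0.69 [ 0.5429 -0.3394]
top deck 0.9 [ 0.52  -0.189]
side tray 0.58 [ 0.5489 -0.177 ]
side tray_fin 0.7 [ 0.4417 -0.1888]
side tray_far_l 0.91 [ 0.6033 -0.3114]
side tray_far_l 0.65 [ 0.6011 -0.0518]
side tray_end 0.7 [ 0.5499 -0.3399]
side deck 0.74 [ 0.5179 -0.2007]
side deck 0.59 [ 0.6113 -0.0435]
t 22.6 pos [0.4329 0.1837 0.1957] yaw 82.95 tilt [-0.0029  0.0016] F [-0.4  0.1 -1.3] M [ 0.07 -0.02 -0.02] op 0.0084 q [-23.  11.  -4. 117.   1.  52.  55.]
to [ 0.589 -0.184  0.196] 0 -> [ 2.000e-02  1.000e-02  1.037e+01 -8.000e+00 -1.383e+01 -1.000e-02]
```

View pics/s8.png

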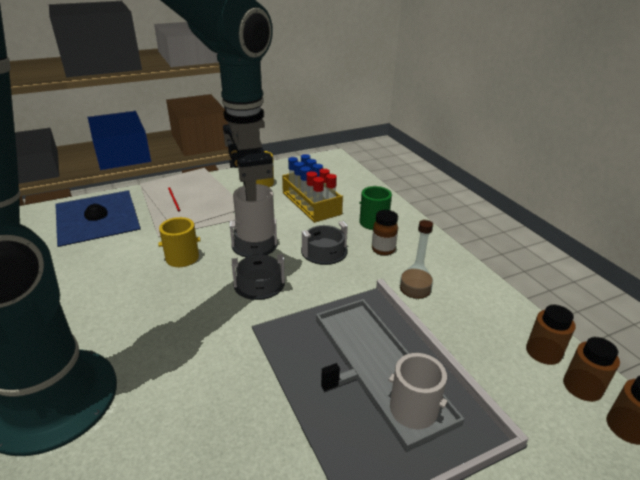

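```bash
python3 - <<'E'
from fit import *
T,S=cam("top","t8"),cam("side")
print(fitrim([T],(.553,-.285),.104),fitrim([S],(.553,-.285),.104))
im=T["pixels"][:,:,::-1]; cv2.imwrite("pics/t8c.png",cv2.resize(im[180:320,340:540],None,fx=4,fy=4,interpolation=cv2.INTER_CUBIC))
E
```

```text
(np.float64(44.15629195996041), np.float64(0.549), np.float64(-0.27999999999999997)) (np.float64(64.74396560218621), np.float64(0.548), np.float64(-0.284))
```

View pics/t8c.png

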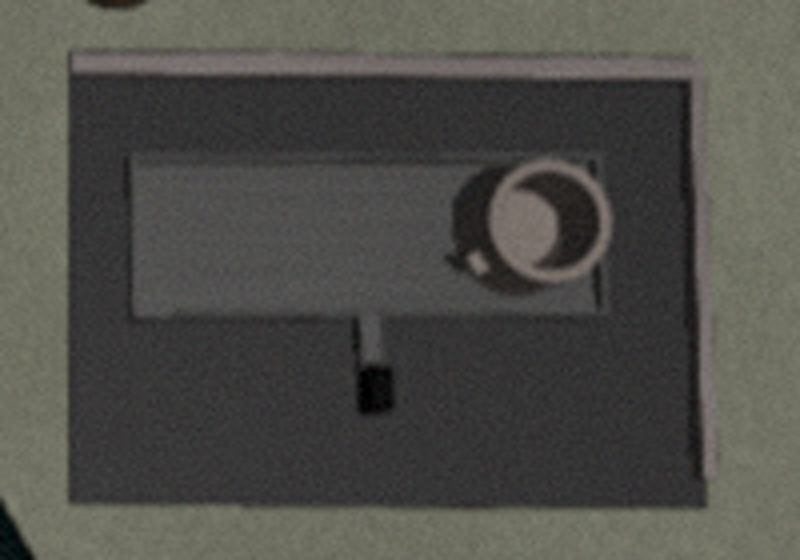

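>>> {"name": "carry_out", "arguments": {
  "increments": [
    [0, 0, 0.5, -0.4, -0.7, 0, 0],
    [0, 0, 1.4, -1.1, -1.9, 0, 0],
    [0, 0, 2.4, -1.9, -3.2, 0, 0],
    [0, 0, 3.5, -2.7, -4.6, 0, 0],
    [0, 0, 4.6, -3.5, -6.1, 0, 0],
    [0, 0, 5.7, -4.4, -7.6, 0, 0],
    [0, 0, 6.8, -5.2, -9.1, 0, 0],
    [0, 0, 7.9, -6.0, -10.5, 0, 0],
    [0, 0, 9.0, -6.8, -11.9, 0, 0],
    [0, 0, 9.8, -7.4, -13, 0, 0]
  ]
}}

```text
time_s: 23.95
position: [0.5765, -0.1653, 0.1958]
orientation: [[-0.071, 0.998, 0.003], [0.998, 0.071, -0.0], [-0.0, 0.003, -1.0]]
force: [0.2, 0.1, -2.1]
opening: 0.0086
```

```bash
python3 - <<'E'
from h import *
to([.585,-.181,.120],0)
E
```

```text
t 23.95 pos [ 0.5765 -0.1653  0.1958] yaw 4.05 tilt [-0.0004  0.0032] F [ 0.2  0.1 -2.1] M [-0.09  0.02 -0.05] op 0.0086 q [ -2.  23.  20. 101.  -9.  57.  25.]
to [ 0.585 -0.181  0.12 ] 0 -> [ 0.02  0.    0.51 -0.65  0.28  3.04]
```

>>> {"name": "carry_out", "arguments": {
  "increments": [
    [0, 0, 0.25, -0.3, 0.1, 0, 0],
    [0, 0, 0.5, -0.65, 0.28, 0, 0],
    [0, 0, 0.5, -0.65, 0.28, 0, 0],
    [0, 0, 0.5, -0.65, 0.28, 0.5, 0],
    [0, 0, 0.5, -0.65, 0.28, 1.2, 0],
    [0, 0, 0.5, -0.65, 0.28, 1.9, 0],
    [0, 0, 0.5, -0.65, 0.28, 2.5, 0],
    [0, 0, 0.5, -0.65, 0.28, 3, 0],
    [0, 0, 0.5, -0.65, 0.28, 3, 0],
    [0, 0, 0.5, -0.65, 0.28, 3, 0]
  ]
}}

```text
time_s: 25.2
position: [0.5853, -0.1813, 0.1212]
orientation: [[-0.001, 1.0, 0.004], [1.0, 0.001, -0.0], [-0.0, 0.004, -1.0]]
force: [0.5, -0.3, -1.7]
opening: 0.008
```

```bash
python3 - <<'E'
from h import *
c=cam("side"); im=c["pixels"][:,:,::-1]; cv2.imwrite("pics/s9.png",cv2.resize(im[240:480,240:560],None,fx=2.5,fy=2.5))
to([.585,-.181,.0692],0)
E
```

```text
t 25.25 pos [ 0.5854 -0.1813  0.1215] yaw 0.04 tilt [-0.0004  0.0044] F [-0.1 -0.  -2.8] M [-0.07 -0.05 -0.01] op 0.0084 q [ -0.  30.  19. 103. -13.  49.  25.]
to [ 0.585  -0.181   0.0692] 0 -> [ 0.03  0.    0.01  0.01 -0.02  2.09]
```

View pics/s9.png

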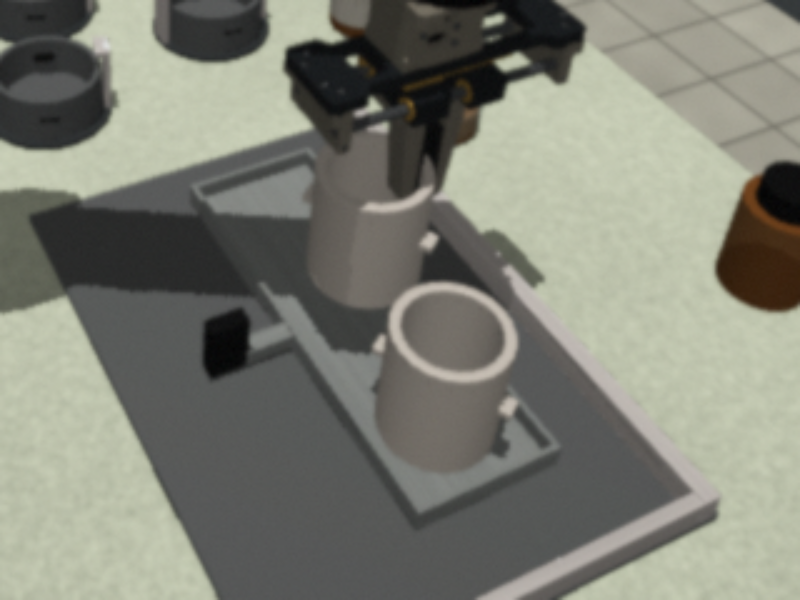

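>>> {"name": "carry_out", "arguments": {
  "increments": [
    [0, 0, 0, 0, 0, 0.5, 0],
    [0, 0, 0, 0, 0, 1.0, 0],
    [0, 0, 0, 0, 0, 1.5, 0],
    [0, 0, 0, 0, 0, 1.9, 0],
    [0, 0, 0, 0, 0, 2.05, 0],
    [0, 0, 0, 0, 0, 2.1, 0],
    [0, 0, 0, 0, 0, 2.1, 0],
    [0, 0, 0, 0, 0, 2.1, 0.2],
    [0, 0, 0, 0, 0, 2.1, 0.4],
    [0, 0, 0, 0, 0, 2.1, 0.4]
  ]
}}

```text
time_s: 26.5
position: [0.5859, -0.1814, 0.069]
orientation: [[-0.001, 1.0, 0.005], [1.0, 0.001, -0.001], [-0.001, 0.005, -1.0]]
force: [-0.1, 0.3, -0.4]
opening: 0.0358
```

>>> {"name": "carry_out", "arguments": {
  "increments": [
    [0, 0, 0, 0, 0, 0, 0.4],
    [0, 0, 0, 0, 0, -0.5, 0.4],
    [0, 0, 0, 0, 0, -1.3, 0.4],
    [0, 0, 0, 0, 0, -2.3, 0.4],
    [0, 0, 0, 0, 0, -3.3, 0.4],
    [0, 0, 0, 0, 0, -4.3, 0.4],
    [0, 0, 0, 0, 0, -5.2, 0.5],
    [0, 0, 0, 0, 0, -5.2, 0.5],
    [0, 0, 0, 0, 0, -5.2, 0.5],
    [0, 0, 0, 0, 0, -5.2, 0.5]
  ]
}}

```text
time_s: 27.75
position: [0.5846, -0.181, 0.1981]
orientation: [[-0.001, 1.0, 0.003], [1.0, 0.001, -0.0], [-0.0, 0.003, -1.0]]
force: [0.4, -0.3, 0.7]
opening: 0.0459
```

```bash
python3 - <<'E'
from h import *
to([.4412,.2749,.19],42)
c=cam("side","s10")
E
```

```text
t 27.75 pos [ 0.5846 -0.181   0.1981] yaw 0.05 tilt [-0.0003  0.0031] F [ 0.4 -0.3  0.7] M [-0.09  0.11  0.02] op 0.0459 q [ -2.  24.  21. 100. -10.  58.  23.]
to [0.4412 0.2749 0.19  ] 42 -> [ 2.000e-02  1.000e-02 -5.240e+00  1.824e+01 -5.720e+00  3.000e-01]
```

View pics/s10.png

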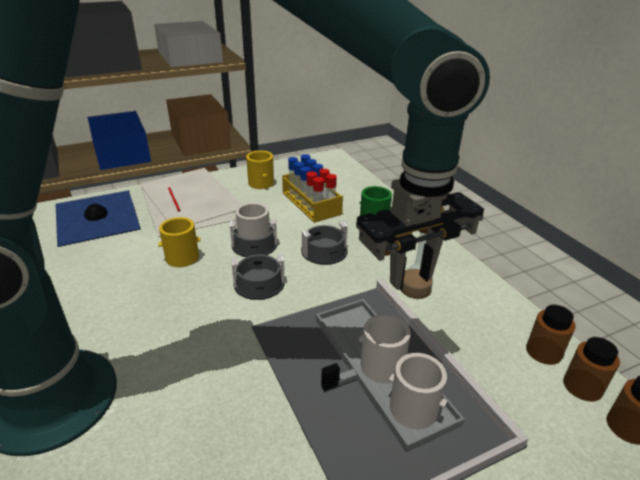

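Two beakers now stand in the tray, at (386,348) and (417,390). On to beaker B.

>>> {"name": "carry_out", "arguments": {
  "increments": [
    [0, 0, -0.3, 0.9, -0.3, 0, 0.5],
    [0, 0, -0.8, 2.4, -0.8, 0, 0.5],
    [0, 0, -1.3, 4.2, -1.3, 0.1, 0.5],
    [0, 0, -1.9, 6.2, -1.9, 0.1, 0.5],
    [0, 0, -2.5, 8.2, -2.6, 0.2, 0.5],
    [0, 0, -3.1, 10.2, -3.2, 0.2, 0.5],
    [0, 0, -3.7, 12.2, -3.8, 0.2, 0.5],
    [0, 0, -4.3, 14.2, -4.4, 0.3, 0.5],
    [0, 0, -4.9, 16.2, -5.1, 0.3, 0.5],
    [0, 0, -5.2, 18.0, -5.7, 0.3, 0.5]
  ]
}}

```text
time_s: 29.05
position: [0.4393, 0.2713, 0.1898]
orientation: [[-0.669, 0.744, 0.002], [0.744, 0.669, -0.0], [-0.002, 0.002, -1.0]]
force: [0.9, 0.8, -0.5]
opening: 0.0461
```

```bash
python3 - <<'E'
from h import *
to([.4412,.2749,.115],42)
E
```

```text
t 29.05 pos [0.4393 0.2713 0.1898] yaw 41.97 tilt [-0.0018  0.0016] F [ 0.9  0.8 -0.5] M [-0.02  0.03  0.  ] op 0.0461 q [-37.  16.   1. 112.  -0.  52.   7.]
to [0.4412 0.2749 0.115 ] 42 -> [ 0.01  0.01 -0.    0.06  0.15  2.99]
```

>>> {"name": "carry_out", "arguments": {
  "increments": [
    [0, 0, 0, 0.06, 0.15, 0, 0.5],
    [0, 0, 0, 0.06, 0.15, 0.5, 0.5],
    [0, 0, 0, 0.06, 0.15, 1.2, 0.5],
    [0, 0, 0, 0.06, 0.15, 2, 0.5],
    [0, 0, 0, 0.06, 0.15, 2.6, 0.5],
    [0, 0, 0, 0.06, 0.15, 3, 0.5],
    [0, 0, 0, 0.06, 0.15, 3, 0.5],
    [0, 0, 0, 0.06, 0.15, 3, 0.5],
    [0, 0, 0, 0.06, 0.15, 3, 0.5],
    [0, 0, 0, 0.06, 0.15, 3, 0.5]
  ]
}}

```text
time_s: 30.3
position: [0.4414, 0.2751, 0.1152]
orientation: [[-0.669, 0.743, 0.003], [0.743, 0.669, 0.0], [-0.002, 0.002, -1.0]]
force: [-0.4, -0.3, 1.0]
opening: 0.046
```

```bash
python3 - <<'E'
from h import *
to([.4412,.2749,.065],42)
c=cam("side"); im=c["pixels"][:,:,::-1]; cv2.imwrite("pics/s11.png",cv2.resize(im[150:330,170:410],None,fx=3,fy=3))
E
```

```text
t 30.3 pos [0.4414 0.2751 0.1152] yaw 41.97 tilt [-0.0019  0.0024] F [-0.4 -0.3  1. ] M [-0.03  0.01 -0.01] op 0.046 q [-37.  22.   1. 115.  -0.  43.   7.]
to [0.4412 0.2749 0.065 ] 42 -> [ 0.02  0.01 -0.    0.   -0.02  2.01]
```

View pics/s11.png

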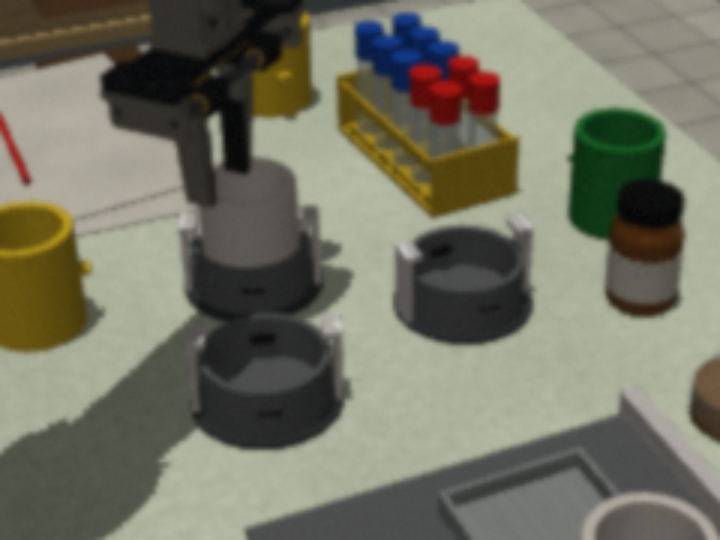

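>>> {"name": "carry_out", "arguments": {
  "increments": [
    [0, 0, 0, 0, 0, 0.5, 0.5],
    [0, 0, 0, 0, 0, 1.2, 0.5],
    [0, 0, 0, 0, 0, 2.0, 0.5],
    [0, 0, 0, 0, 0, 2.0, 0.5],
    [0, 0, 0, 0, 0, 2.0, 0],
    [0, 0, 0, 0, 0, 2.0, 0],
    [0, 0, 0, 0, 0, 2.0, 0],
    [0, 0, 0, 0, 0, 2.0, 0],
    [0, 0, 0, 0, 0, 2.0, 0],
    [0, 0, 0, 0, 0, 2.0, 0]
  ],
  "squeeze": 45
}}

```text
time_s: 31.6
position: [0.4426, 0.2761, 0.0658]
orientation: [[-0.669, 0.743, 0.005], [0.743, 0.669, 0.002], [-0.002, 0.005, -1.0]]
force: [2.9, 3.6, 2.0]
opening: 0.0081
```

```bash
python3 - <<'E'
from h import *
arc((.468,.299),40,8)
E
```

```text
t 31.6 pos [0.4426 0.2761 0.0658] yaw 41.98 tilt [-0.0021  0.0051] F [2.9 3.6 2. ] M [ 0.58 -0.68  0.02] op 0.0081 q [-36.  27.   1. 116.  -1.  37.   7.]
[-0.0, 0.0, -0.62, -0.12, 0.01, 0.0]
[-0.0, 0.01, -1.25, -0.24, 0.02, 0.0]
[-0.0, 0.01, -1.87, -0.35, 0.05, 0.0]
[-0.01, 0.01, -2.5, -0.47, 0.08, 0.0]
[-0.01, 0.02, -3.12, -0.58, 0.13, 0.0]
[-0.01, 0.02, -3.75, -0.68, 0.18, 0.0]
[-0.01, 0.02, -4.37, -0.79, 0.25, 0.0]
[-0.01, 0.03, -5.0, -0.88, 0.32, 0.0]
```

>>> {"name": "carry_out", "arguments": {
  "increments": [
    [0, 0, -0.5, -0.1, 0, 0, 0],
    [0, 0, -1.0, -0.19, 0.02, 0, 0],
    [0, 0, -1.5, -0.29, 0.03, 0, 0],
    [0, 0, -2.0, -0.38, 0.06, 0, 0],
    [0, 0, -2.5, -0.47, 0.09, 0, 0],
    [0, 0, -3.12, -0.58, 0.13, 0, 0],
    [0, 0, -3.75, -0.69, 0.19, 0, 0],
    [0, 0, -4.37, -0.79, 0.26, 0, 0],
    [0, 0, -5.0, -0.89, 0.33, 0, 0],
    [0, 0, -5.0, -0.89, 0.33, 0, 0]
  ]
}}

```text
time_s: 32.85
position: [0.4632, 0.2645, 0.0658]
orientation: [[-0.99, 0.141, 0.004], [0.141, 0.99, 0.001], [-0.004, 0.002, -1.0]]
force: [-0.6, 0.8, 2.0]
opening: 0.0084
```

```bash
python3 - <<'E'
from h import *
state()
E
```

```text
t 32.85 pos [0.4632 0.2645 0.0658] yaw 81.9 tilt [-0.0038  0.0018] F [-0.6  0.8  2. ] M [ 0.13  0.12 -0.17] op 0.0084 q [-26.  28.  -9. 114.   7.  38.  43.]
```

>>> {"name": "carry_out", "arguments": {
  "increments": [
    [0, 0, 0, 0, 0, -0.4, 0],
    [0, 0, 0, 0, 0, -0.9, 0],
    [0, 0, 0, 0, 0, -1.4, 0],
    [0, 0, 0, 0, 0, -2, 0],
    [0, 0, 0, 0, 0, -2.6, 0],
    [0, 0, 0, 0, 0, -3.2, 0],
    [0, 0, 0, 0, 0, -3.9, 0],
    [0, 0, 0, 0, 0, -4.6, 0],
    [0, 0, 0, 0, 0, -5.2, 0],
    [0, 0, 0, 0, 0, -5.2, 0]
  ]
}}

```text
time_s: 34.1
position: [0.4634, 0.2648, 0.1973]
orientation: [[-0.99, 0.141, 0.006], [0.141, 0.99, 0.003], [-0.006, 0.003, -1.0]]
force: [-1.2, 0.5, -1.4]
opening: 0.0079
```

```bash
python3 - <<'E'
from fit import *
from tray import *
T=cam("top");S=cam("side","s12"); meas()
print(fitrim([T],(.55,-.282),.104),fitrim([S],(.55,-.282),.104))
print(fitrim([T],(.55,-.181),.104),fitrim([S],(.55,-.181),.104))
to([.513,-.079,.196],0)
im=T["pixels"][:,:,::-1]; cv2.imwrite("pics/t12c.png",cv2.resize(im[180:320,340:540],None,fx=4,fy=4,interpolation=cv2.INTER_CUBIC))
E
```

```text
top tray 0.7 [0.4291 0.1418]
top tray 0.58 [ 0.5545 -0.1772]
top tray_fin 0.58 [ 0.4456 -0.1707]
top deck 0.81 [ 0.5159 -0.19  ]
top deck 0.41 [0.6178 0.2044]
side tray 0.94 [ 0.5494 -0.173 ]
side tray_fin 0.7 [ 0.4395 -0.1909]
side tray_far_l 0.94 [ 0.6018 -0.0505]
side tray_far_l 0.62 [ 0.6011 -0.3151]
side tray_end 0.65 [ 0.5473 -0.3416]
side deck 0.71 [ 0.5229 -0.1979]
(np.float64(45.040204120860324), np.float64(0.549), np.float64(-0.27999999999999997)) (np.float64(66.57452132558387), np.float64(0.548), np.float64(-0.284))
(np.float64(45.96049048073144), np.float64(0.549), np.float64(-0.18)) (np.float64(60.11999876620946), np.float64(0.548), np.float64(-0.184))
t 34.8 pos [0.4626 0.2644 0.1958] yaw 81.9 tilt [-0.0037  0.0017] F [-0.5 -0.3 -1.9] M [-0.05  0.05  0.02] op 0.0085 q [-25.  17. -10. 109.   4.  54.  45.]
to [ 0.513 -0.079  0.196] 0 -> [ 3.000e-02  1.000e-02  1.024e+01 -3.930e+00 -1.331e+01 -2.000e-02]
```

View pics/s12.png

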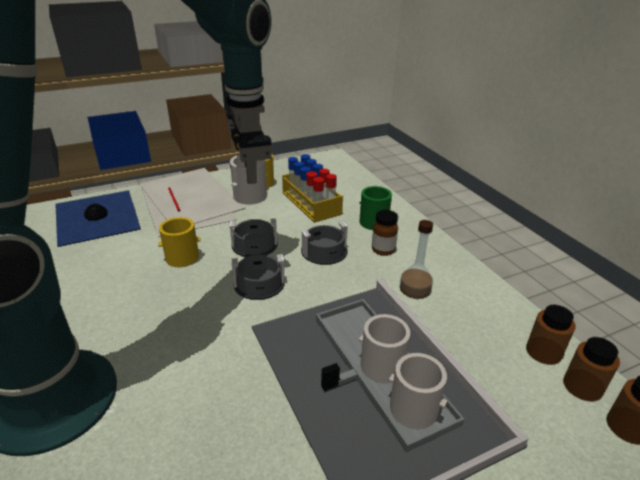

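View pics/t12c.png

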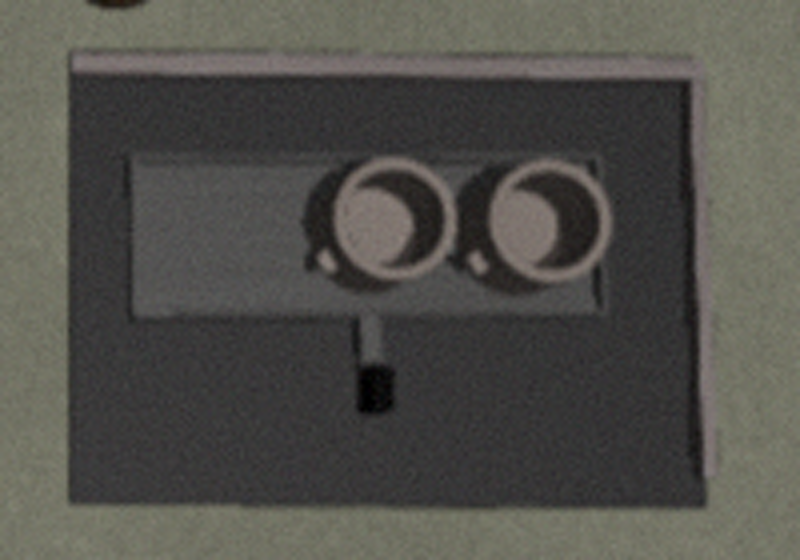

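>>> {"name": "carry_out", "arguments": {
  "increments": [
    [0, 0, 0.5, -0.2, -0.7, 0, 0],
    [0, 0, 1.4, -0.5, -1.8, 0, 0],
    [0, 0, 2.4, -0.9, -3.1, 0, 0],
    [0, 0, 3.5, -1.3, -4.5, 0, 0],
    [0, 0, 4.6, -1.7, -5.9, 0, 0],
    [0, 0, 5.7, -2.2, -7.4, 0, 0],
    [0, 0, 6.8, -2.6, -8.8, 0, 0],
    [0, 0, 7.9, -3.0, -10.2, 0, 0],
    [0, 0, 9.0, -3.4, -11.6, 0, 0],
    [0, 0, 9.8, -3.7, -12.7, 0, 0]
  ]
}}

```text
time_s: 36.05
position: [0.5089, -0.066, 0.1958]
orientation: [[-0.052, 0.999, 0.004], [0.999, 0.052, 0.001], [0.001, 0.004, -1.0]]
force: [0.2, 0.5, -2.5]
opening: 0.0085
```

```bash
python3 - <<'E'
from h import *
to([.513,-.079,.120],0)
E
```

```text
t 36.05 pos [ 0.5089 -0.066   0.1958] yaw 2.99 tilt [0.0005 0.0041] F [ 0.2  0.5 -2.5] M [-0.08  0.13 -0.02] op 0.0085 q [ -7.  15.  12. 113.  -4.  53.  10.]
to [ 0.513 -0.079  0.12 ] 0 -> [ 0.03 -0.    0.37 -0.53  0.12  3.03]
```

>>> {"name": "carry_out", "arguments": {
  "increments": [
    [0, 0, 0.2, -0.25, 0.1, 0, 0],
    [0, 0, 0.37, -0.53, 0.12, 0, 0],
    [0, 0, 0.37, -0.53, 0.12, 0, 0],
    [0, 0, 0.37, -0.53, 0.12, 0.5, 0],
    [0, 0, 0.37, -0.53, 0.12, 1.2, 0],
    [0, 0, 0.37, -0.53, 0.12, 1.9, 0],
    [0, 0, 0.37, -0.53, 0.12, 2.5, 0],
    [0, 0, 0.37, -0.53, 0.12, 3, 0],
    [0, 0, 0.37, -0.53, 0.12, 3, 0],
    [0, 0, 0.37, -0.53, 0.12, 3, 0]
  ]
}}

```text
time_s: 37.3
position: [0.5133, -0.079, 0.1211]
orientation: [[-0.0, 1.0, 0.005], [1.0, 0.0, 0.001], [0.001, 0.005, -1.0]]
force: [0.5, 0.2, -1.2]
opening: 0.0087
```

```bash
python3 - <<'E'
from h import *
c=cam("side"); im=c["pixels"][:,:,::-1]; cv2.imwrite("pics/s13.png",cv2.resize(im[240:480,240:560],None,fx=2.5,fy=2.5))
to([.513,-.079,.0692],0)
E
```

```text
t 37.35 pos [ 0.5135 -0.079   0.1213] yaw 0.02 tilt [0.0007 0.0052] F [ 0.7 -0.2 -1.8] M [-0.09  0.07  0.02] op 0.0083 q [ -5.  21.  12. 115.  -7.  44.  11.]
to [ 0.513  -0.079   0.0692] 0 -> [ 0.04 -0.01  0.    0.   -0.03  2.08]
```

View pics/s13.png

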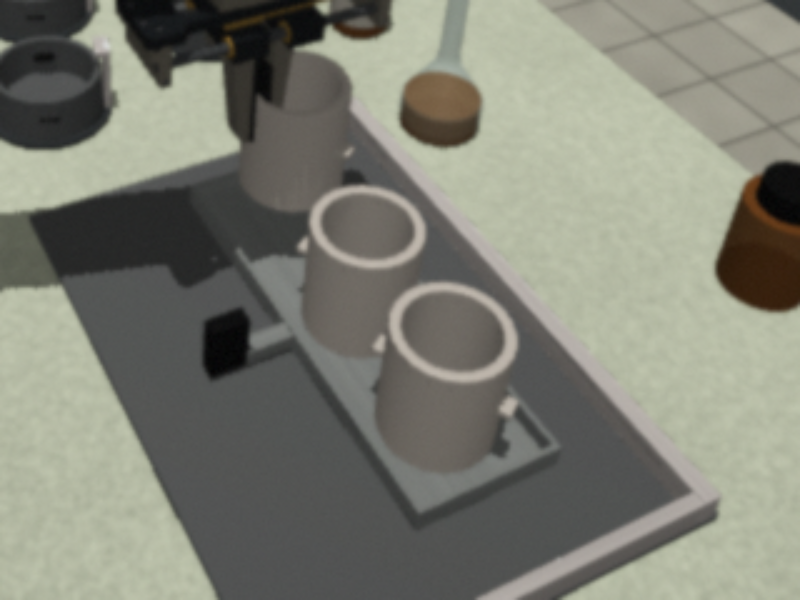

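>>> {"name": "carry_out", "arguments": {
  "increments": [
    [0, 0, 0, 0, 0, 0.5, 0],
    [0, 0, 0, 0, 0, 1.0, 0],
    [0, 0, 0, 0, 0, 1.5, 0],
    [0, 0, 0, 0, 0, 1.9, 0],
    [0, 0, 0, 0, 0, 2.05, 0],
    [0, 0, 0, 0, 0, 2.1, 0],
    [0, 0, 0, 0, 0, 2.1, 0],
    [0, 0, 0, 0, 0, 2.1, 0.2],
    [0, 0, 0, 0, 0, 2.1, 0.4],
    [0, 0, 0, 0, 0, 2.1, 0.4]
  ]
}}

```text
time_s: 38.6
position: [0.514, -0.0791, 0.0688]
orientation: [[-0.0, 1.0, 0.006], [1.0, 0.0, 0.001], [0.001, 0.006, -1.0]]
force: [0.1, -0.3, -0.1]
opening: 0.0359
```

>>> {"name": "carry_out", "arguments": {
  "increments": [
    [0, 0, 0, 0, 0, 0, 0.4],
    [0, 0, 0, 0, 0, -0.5, 0.4],
    [0, 0, 0, 0, 0, -1.3, 0.4],
    [0, 0, 0, 0, 0, -2.3, 0.4],
    [0, 0, 0, 0, 0, -3.3, 0.4],
    [0, 0, 0, 0, 0, -4.3, 0.4],
    [0, 0, 0, 0, 0, -5.2, 0.5],
    [0, 0, 0, -0.5, -2, -5.2, 0.5],
    [0, 0, 0, -1, -4, -5.2, 0.5],
    [0, 0, 0, -1, -5, -5.2, 0.5]
  ]
}}

```text
time_s: 39.85
position: [0.3859, -0.105, 0.1987]
orientation: [[0.002, 1.0, 0.006], [1.0, -0.002, 0.001], [0.001, 0.006, -1.0]]
force: [0.5, -0.0, 0.5]
opening: 0.0462
```

```bash
python3 - <<'E'
from fit import *
from tray import *
state()
T=cam("top","t14");S=cam("side"); meas()
for y in (-.282,-.181,-.08): print(fitrim([T],(.55,y),.104),fitrim([S],(.55,y),.104))
im=S["pixels"][:,:,::-1]; cv2.imwrite("pics/s14c.png",cv2.resize(im[240:480,240:560],None,fx=2.5,fy=2.5,interpolation=cv2.INTER_CUBIC))
im=T["pixels"][:,:,::-1]; cv2.imwrite("pics/t14c.png",cv2.resize(im[180:320,340:540],None,fx=4,fy=4,interpolation=cv2.INTER_CUBIC))
E
```

```text
t 39.85 pos [ 0.3859 -0.105   0.1987] yaw -0.1 tilt [0.001  0.0061] F [ 0.5 -0.   0.5] M [-0.04  0.06 -0.01] op 0.0462 q [ -4.   3.  15. 127.  -1.  51.  12.]
top tray 0.67 [ 0.5516 -0.1829]
top tray_far_l 0.87 [ 0.6    -0.3034]
top tray_far_l 0.66 [ 0.6085 -0.0544]
top tray_end 0.91 [ 0.5476 -0.3368]
top deck 0.84 [ 0.5246 -0.1901]
side tray 0.58 [ 0.5476 -0.1795]
side tray_far_l 0.71 [ 0.6013 -0.3122]
side tray_end 0.84 [ 0.5451 -0.3374]
side deck 0.85 [ 0.5233 -0.1983]
(np.float64(44.86763236167398), np.float64(0.549), np.float64(-0.27999999999999997)) (np.float64(72.04145127113947), np.float64(0.548), np.float64(-0.284))
(np.float64(46.2823242292744), np.float64(0.549), np.float64(-0.18)) (np.float64(67.54601065019556), np.float64(0.548), np.float64(-0.184))
(np.float64(44.0894269785678), np.float64(0.547), np.float64(-0.07800000000000001)) (np.float64(49.20329644426863), np.float64(0.547), np.float64(-0.082))
```

View pics/s14c.png

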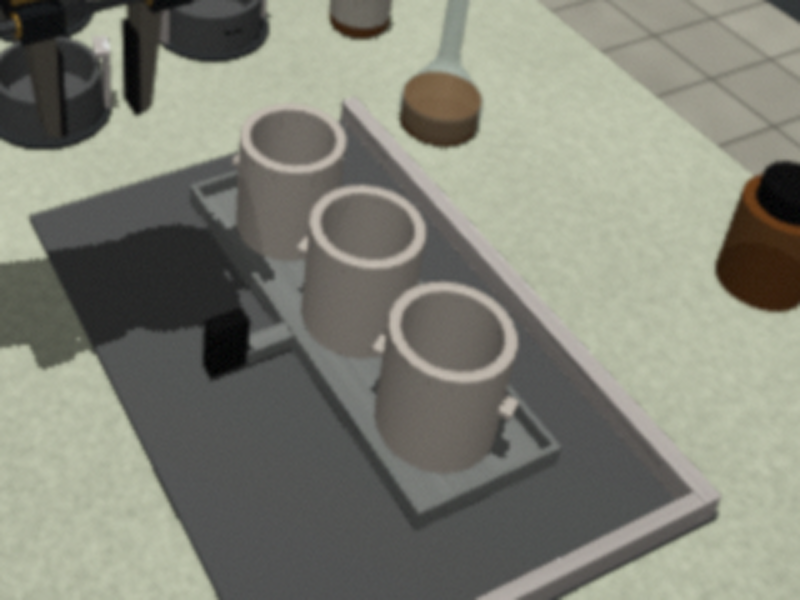

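View pics/t14c.png

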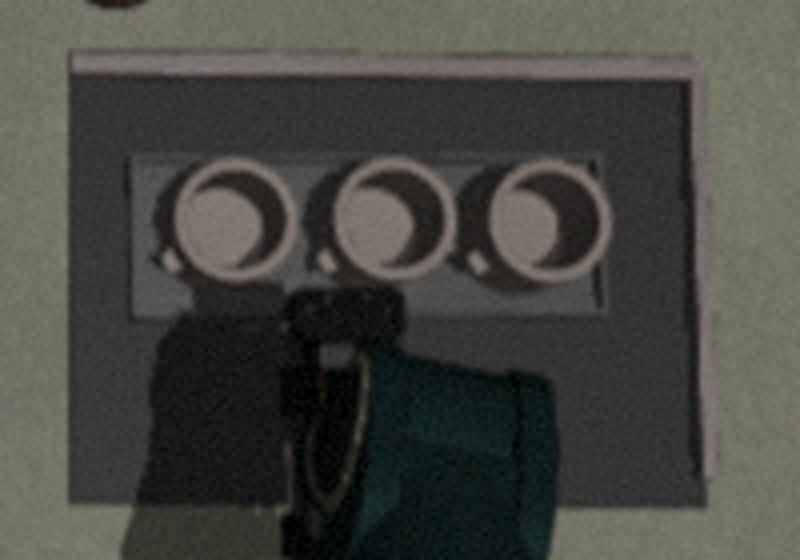

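```bash
cat > edge.py <<'E'
from h import *
from scipy.ndimage import map_coordinates
def edge(c,p0,p1,z,span=.012,n=60,sign=0):
    """fit a line edge near world segment p0-p1 at height z; returns offsets along normal and the fitted end points"""
    p0,p1=np.array(p0,float),np.array(p1,float); d=(p1-p0)/np.linalg.norm(p1-p0); nn=np.array([-d[1],d[0]])
    g=cv2.GaussianBlur(c["pixels"].astype(np.float32).mean(2),(0,0),.8)
    offs=np.arange(-span,span+1e-9,.0005); S=[];O=[]
    P=np.array([[p0+(p1-p0)*s+nn*o for o in offs] for s in np.linspace(0,1,n)])
    q=proj(c,np.c_[P.reshape(-1,2),np.full(n*len(offs),z)])
    v=map_coordinates(g,[q[:,1],q[:,0]],order=1).reshape(n,-1)
    dv=np.gradient(v,axis=1)
    if sign: dv=dv*sign
    else: dv=abs(dv)
    i=dv.argmax(1); o=offs[i]; s=np.linspace(0,1,n)
    k=np.ones(n,bool)
    for _ in range(5):
        a=np.polyfit(s[k],o[k],1); r=o-np.polyval(a,s); m=np.median(abs(r[k]))+3e-4; k=abs(r)<2.5*m
    e0=p0+nn*a[1]; e1=p1+nn*(a[0]+a[1]); dd=e1-e0
    print("edge",np.round(e0,4),np.round(e1,4),"angle",round(np.degrees(np.arctan2(dd[1],dd[0])),2),"in",k.sum(),"rms",round(float(np.std(r[k])),4))
    return e0,e1
E
python3 - <<'E'
from edge import *
import tray
T=cam("top");S=cam("side")
for c,n in ((T,"top"),(S,"side")):
    print(n,"cam at",np.round(-np.array(c["R"]).T@c["t"],2))
    # crop corner guesses
im=None
f=lambda u,v,z:onz(T,(340+u/4,180+v/4),z)[:2]
print("deck near L,R",f(70,503,.008),f(706,506,.008),"fence far inner L,R top",f(72,75,.03),f(690,79,.03),"right fence inner",f(690,90,.03),f(697,470,.03))
print("tray corners z.026",f(132,158,.03),f(606,158,.03),f(608,318,.03),f(132,318,.03))
E
```

```text
top cam at [0.34 0.15 1.63]
side cam at [ 0.18 -0.67  0.69]
deck near L,R [0.36636465 0.01948714] [ 0.36823699 -0.40864379] fence far inner L,R top [0.65282093 0.02029259] [ 0.65555721 -0.39931141] right fence inner [ 0.64797988 -0.39907593] [ 0.39157117 -0.39578959]
tray corners z.026 [ 0.5966925  -0.02012714] [ 0.60063158 -0.34054241] [ 0.49228982 -0.33899866] [ 0.48885096 -0.0199163 ]
```

```bash
python3 - <<'E'
from h import *
T=cam("top")
print(onz(T,(340+375/4,180+375/4),.058))
to([.444,-.181,.19],-90)
E
```

```text
[ 0.45055512 -0.1760643   0.058     ]
t 40.7 pos [ 0.3883 -0.1042  0.198 ] yaw 0.02 tilt [0.0006 0.0055] F [-0.2 -0.9  0.2] M [-0.06  0.04 -0.01] op 0.0462 q [ -4.   3.  15. 126.  -1.  51.  12.]
to [ 0.444 -0.181  0.19 ] -90 -> [ 0.03 -0.03 11.25 -3.07  2.23  0.33]
```

>>> {"name": "carry_out", "arguments": {
  "increments": [
    [0, 0, 0.8, -0.3, 0.2, 0, 0.6],
    [0, 0, 1.9, -0.6, 0.4, 0, 0.6],
    [0, 0, 3.1, -0.9, 0.6, 0, 0.6],
    [0, 0, 4.4, -1.2, 0.9, 0, 0.6],
    [0, 0, 5.6, -1.5, 1.1, 0.1, 0.6],
    [0, 0, 6.8, -1.8, 1.3, 0.1, 0.6],
    [0, 0, 8.0, -2.2, 1.6, 0.2, 0.6],
    [0, 0, 9.2, -2.5, 1.8, 0.2, 0.6],
    [0, 0, 10.4, -2.8, 2.0, 0.3, 0.6],
    [0, 0, 11.25, -3.07, 2.23, 0.33, 0.6]
  ]
}}

```text
time_s: 41.95
position: [0.4441, -0.1812, 0.1899]
orientation: [[1.0, -0.004, 0.005], [-0.004, -1.0, 0.001], [0.005, -0.001, -1.0]]
force: [0.6, -0.2, -0.1]
opening: 0.0553
```

```bash
python3 - <<'E'
from h import *
to([.445,-.180,.08],-89.7)
to([.445,-.180,.024],-89.7)
c=cam("side"); im=c["pixels"][:,:,::-1]; cv2.imwrite("pics/s15c.png",cv2.resize(im[240:480,240:560],None,fx=2.5,fy=2.5,interpolation=cv2.INTER_CUBIC))
E
```

```text
t 41.95 pos [ 0.4441 -0.1812  0.1899] yaw -90.23 tilt [ 0.0052 -0.0006] F [ 0.6 -0.2 -0.1] M [-0.04  0.17  0.01] op 0.0553 q [ -5.  12.  26. 118.  -7.  51. -65.]
to [ 0.445 -0.18   0.08 ] -89.7 -> [-0.   -0.04 -0.07  0.01 -0.04  4.4 ]
t 41.95 pos [ 0.4441 -0.1812  0.1899] yaw -90.23 tilt [ 0.0052 -0.0006] F [ 0.6 -0.2 -0.1] M [-0.04  0.17  0.01] op 0.0553 q [ -5.  12.  26. 118.  -7.  51. -65.]
to [ 0.445 -0.18   0.024] -89.7 -> [-0.   -0.04 -0.07 -0.   -0.04  6.64]
```

View pics/s15c.png

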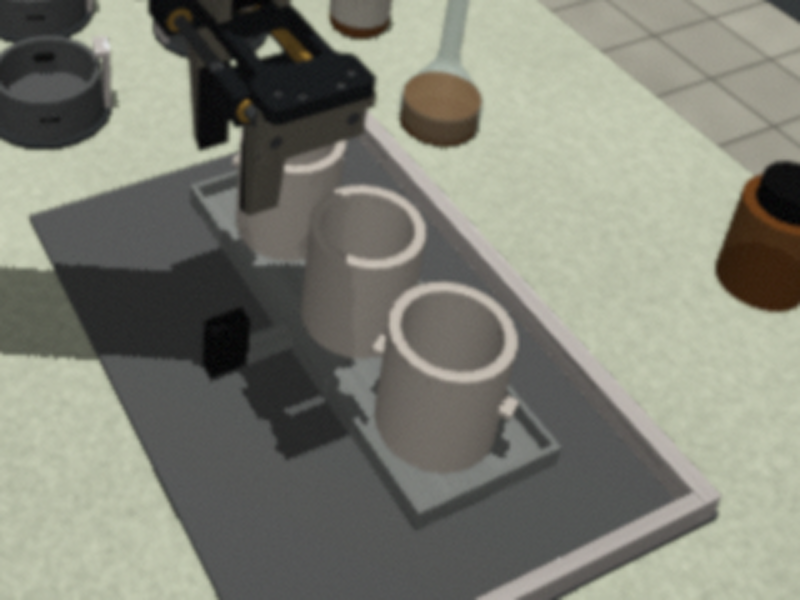

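>>> {"name": "carry_out", "arguments": {
  "increments": [
    [0, -0.04, -0.07, 0, -0.04, 0.6, 0.6],
    [0, -0.04, -0.07, 0, -0.04, 1.4, 0.6],
    [0, -0.04, -0.07, 0, -0.04, 2.3, 0.6],
    [0, -0.04, -0.07, 0, -0.04, 3.2, 0.6],
    [0, -0.04, -0.07, 0, -0.04, 4, 0.6],
    [0, -0.04, -0.07, 0, -0.04, 4.4, 0.6],
    [0, -0.04, -0.07, 0, -0.04, 4.4, 0.6],
    [0, -0.04, -0.07, 0, -0.04, 4.4, 0.6],
    [0, -0.04, -0.07, 0, -0.04, 4.4, 0.6],
    [0, -0.04, -0.07, 0, -0.04, 4.4, 0.6]
  ]
}}

```text
time_s: 43.25
position: [0.4459, -0.1811, 0.0805]
orientation: [[1.0, 0.002, 0.001], [0.002, -1.0, -0.0], [0.001, 0.0, -1.0]]
force: [-0.3, -0.3, 0.3]
opening: 0.0553
```

```bash
python3 - <<'E'
from h import *
to([.445,-.180,.024],-89.7)
c=cam("side"); im=c["pixels"][:,:,::-1]; cv2.imwrite("pics/s16c.png",cv2.resize(im[240:480,240:560],None,fx=2.5,fy=2.5,interpolation=cv2.INTER_CUBIC))
E
```

```text
t 43.25 pos [ 0.4459 -0.1811  0.0805] yaw -89.87 tilt [0.0014 0.0005] F [-0.3 -0.3  0.3] M [-0.    0.21 -0.04] op 0.0553 q [ -1.  23.  23. 122. -14.  37. -58.]
to [ 0.445 -0.18   0.024] -89.7 -> [ 0.   -0.01 -0.02 -0.04 -0.05  2.26]
```

View pics/s16c.png

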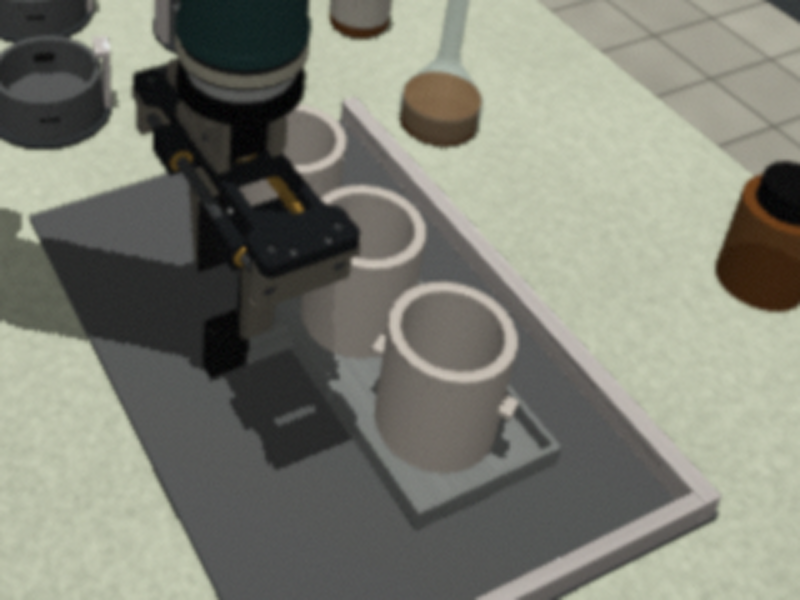

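>>> {"name": "carry_out", "arguments": {
  "increments": [
    [0, 0, -0.02, -0.04, -0.05, 0.4, 0.6],
    [0, 0, -0.02, -0.04, -0.05, 0.9, 0.6],
    [0, 0, -0.02, -0.04, -0.05, 1.4, 0.6],
    [0, 0, -0.02, -0.04, -0.05, 1.9, 0.6],
    [0, 0, -0.02, -0.04, -0.05, 2.2, 0.6],
    [0, 0, -0.02, -0.04, -0.05, 2.26, 0.6],
    [0, 0, -0.02, -0.04, -0.05, 2.26, 0.6],
    [0, 0, -0.02, -0.04, -0.05, 2.26, 0.6],
    [0, 0, -0.02, -0.04, -0.05, 2.26, 0.6],
    [0, 0, -0.02, -0.04, -0.05, 2.26, 0.6]
  ],
  "squeeze": 30
}}

```text
time_s: 44.55
position: [0.4451, -0.1799, 0.0241]
orientation: [[1.0, 0.005, 0.002], [0.005, -1.0, -0.0], [0.002, 0.001, -1.0]]
force: [0.3, -0.3, -0.1]
opening: 0.0553
```

```bash
python3 - <<'E'
from h import *
state()
c=cam("side"); im=c["pixels"][:,:,::-1]; cv2.imwrite("pics/s17c.png",cv2.resize(im[240:480,240:560],None,fx=2.5,fy=2.5,interpolation=cv2.INTER_CUBIC))
E
```

```text
t 44.55 pos [ 0.4451 -0.1799  0.0241] yaw -89.71 tilt [0.0017 0.0005] F [ 0.3 -0.3 -0.1] M [0.01 0.19 0.03] op 0.0553 q [  2.  29.  19. 123. -19.  30. -54.]
```

View pics/s17c.png

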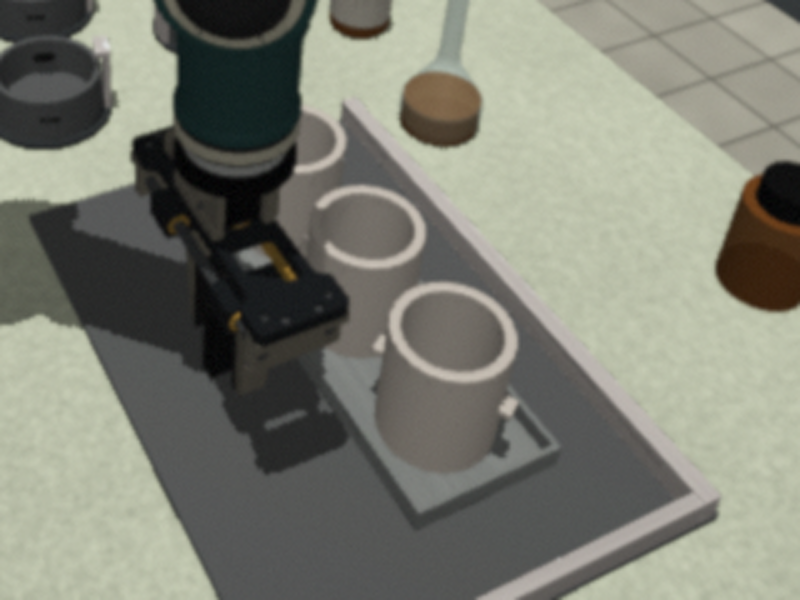

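The fingers straddle the fin at about (235,360) in the crop. I'll close on it.

>>> {"name": "carry_out", "arguments": {
  "increments": [
    [0, 0, 0, 0, 0, 0, 0.4],
    [0, 0, 0, 0, 0, 0, 0.3],
    [0, 0, 0, 0, 0, 0, 0.2],
    [0, 0, 0, 0, 0, 0, 0],
    [0, 0, 0, 0, 0, 0, 0],
    [0, 0, 0, 0, 0, 0, 0],
    [0, 0, 0, 0, 0, 0, 0],
    [0, 0, 0, 0, 0, 0, 0],
    [0, 0, 0, 0, 0, 0, 0],
    [0, 0, 0, 0, 0, 0, 0]
  ],
  "squeeze": 30
}}

```text
time_s: 45.85
position: [0.445, -0.1799, 0.024]
orientation: [[1.0, 0.005, 0.002], [0.005, -1.0, -0.001], [0.002, 0.001, -1.0]]
force: [0.1, -2.4, -1.5]
opening: 0.0136
```

```bash
python3 - <<'E'
from h import *
state()
E
```

```text
t 45.85 pos [ 0.445  -0.1799  0.024 ] yaw -89.72 tilt [0.0015 0.0006] F [ 0.1 -2.4 -1.5] M [-0.39  0.12  0.06] op 0.0136 q [  2.  29.  19. 123. -19.  30. -54.]
```

>>> {"name": "carry_out", "arguments": {
  "increments": [
    [0, 0, 0, 0.05, 0.08, 0, 0],
    [0, 0, 0, 0.2, 0.25, 0, 0],
    [0, 0, 0, 0.4, 0.45, 0, 0],
    [0, 0, 0, 0.6, 0.7, 0, 0],
    [0, 0, 0, 0.8, 0.95, 0, 0],
    [0, 0, 0, 1.0, 1.2, 0, 0],
    [0, 0, 0, 1.2, 1.45, 0, 0],
    [0, 0, 0, 1.4, 1.7, 0, 0],
    [0, 0, 0, 1.55, 1.9, 0, 0],
    [0, 0, 0, 1.6, 2.0, 0, 0]
  ]
}}

```text
time_s: 47.1
position: [0.484, -0.2261, 0.024]
orientation: [[1.0, 0.009, -0.003], [0.009, -1.0, 0.005], [-0.003, -0.005, -1.0]]
force: [-5.2, 8.4, 10.4]
opening: 0.014
```

```bash
python3 - <<'E'
from h import *
state()
T=cam("top"); im=T["pixels"][:,:,::-1]; cv2.imwrite("pics/t18c.png",cv2.resize(im[180:320,340:540],None,fx=4,fy=4,interpolation=cv2.INTER_CUBIC))
c=cam("side"); im=c["pixels"][:,:,::-1]; cv2.imwrite("pics/s18c.png",cv2.resize(im[240:480,240:560],None,fx=2.5,fy=2.5,interpolation=cv2.INTER_CUBIC))
E
```

```text
t 47.1 pos [ 0.484  -0.2261  0.024 ] yaw -89.47 tilt [-0.0027 -0.0051] F [-5.2  8.4 10.4] M [1.7  1.14 0.64] op 0.014 q [  6.  33.  19. 116. -19.  35. -51.]
```

View pics/t18c.png

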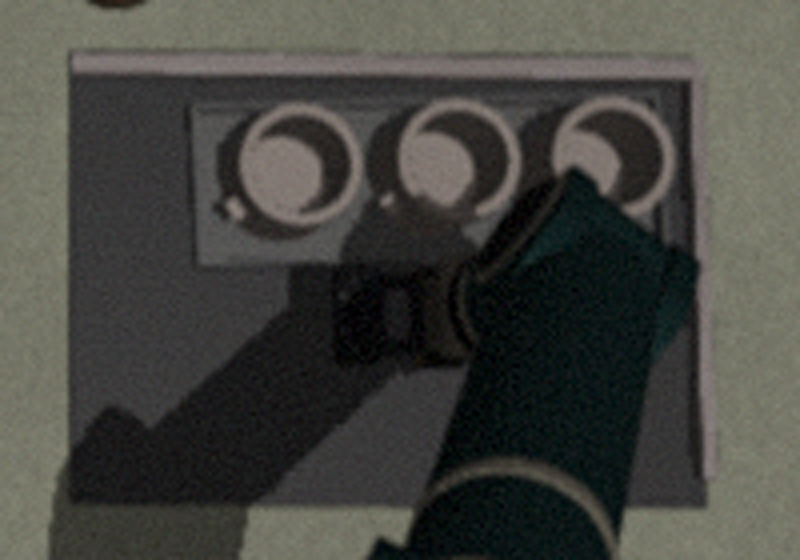

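View pics/s18c.png

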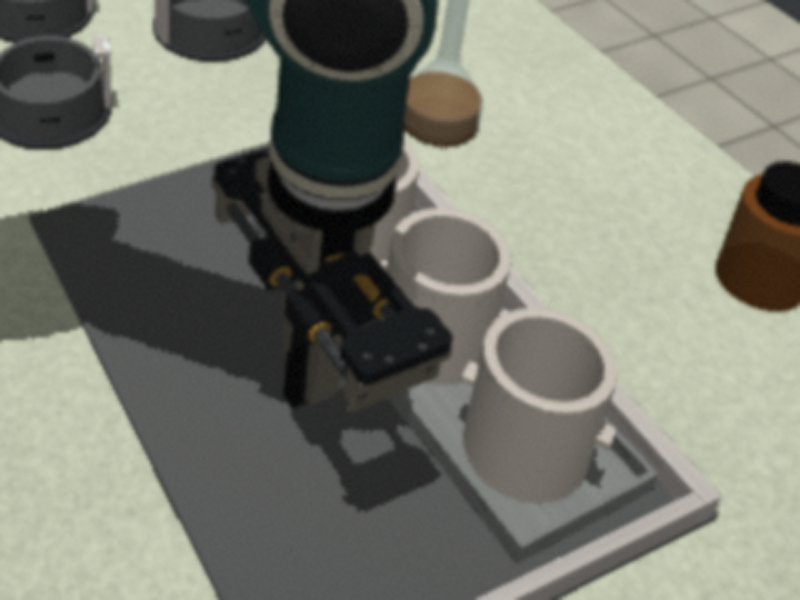

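>>> {"name": "carry_out", "arguments": {
  "increments": [
    [0, 0, 0, 0.05, 0.15, -0.04, 0],
    [0, 0, 0, 0.15, 0.2, -0.04, 0],
    [0, 0, 0, 0.25, 0.25, -0.04, 0],
    [0, 0, 0, 0.3, 0.3, -0.04, 0],
    [0, 0, 0, 0.35, 0.35, -0.04, 0],
    [0, 0, 0, 0.4, 0.4, -0.04, 0],
    [0, 0, 0, 0.4, 0.4, -0.04, 0],
    [0, 0, 0, 0.4, 0.4, -0.04, 0],
    [0, 0, 0, 0.4, 0.4, -0.04, 0],
    [0, 0, 0, 0.4, 0.4, -0.04, 0]
  ]
}}

```text
time_s: 48.45
position: [0.4944, -0.2366, 0.025]
orientation: [[1.0, 0.009, -0.002], [0.009, -1.0, 0.004], [-0.002, -0.004, -1.0]]
force: [0.3, 0.3, -5.7]
opening: 0.0137
```

```bash
python3 - <<'E'
from h import *
state()
T=cam("top"); im=T["pixels"][:,:,::-1]; cv2.imwrite("pics/t19c.png",cv2.resize(im[180:320,340:540],None,fx=4,fy=4,interpolation=cv2.INTER_CUBIC))
c=cam("side"); im=c["pixels"][:,:,::-1]; cv2.imwrite("pics/s19c.png",cv2.resize(im[300:480,360:540],None,fx=3.3,fy=3.3,interpolation=cv2.INTER_CUBIC))
E
```

```text
t 48.45 pos [ 0.4944 -0.2366  0.025 ] yaw -89.49 tilt [-0.0017 -0.004 ] F [ 0.3  0.3 -5.7] M [-0.43  0.55  0.04] op 0.0137 q [  7.  34.  19. 114. -19.  36. -51.]
```

View pics/t19c.png

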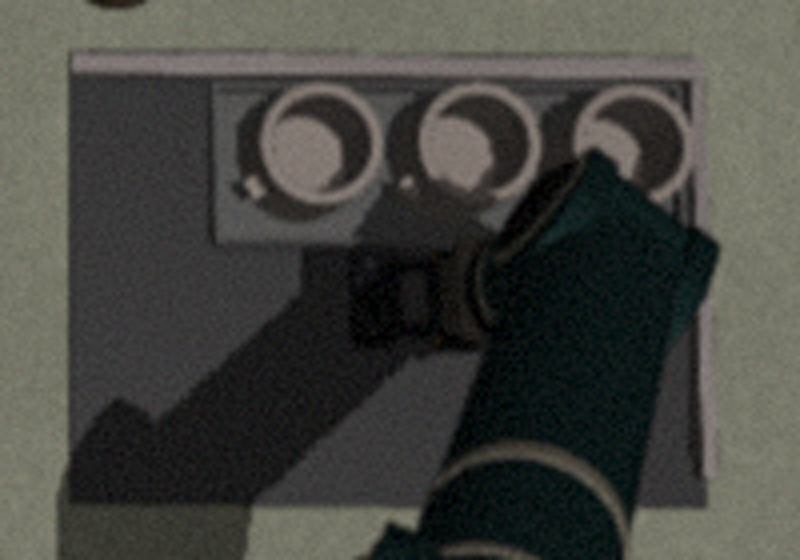

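View pics/s19c.png

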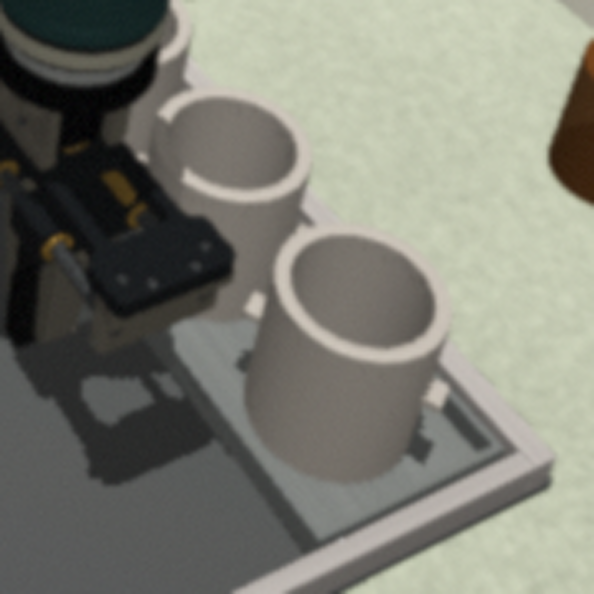

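>>> {"name": "carry_out", "arguments": {
  "increments": [
    [0, 0, 0, 0.04, 0, 0.02, 0],
    [0, 0, 0, 0.08, 0, 0.02, 0],
    [0, 0, 0, 0.12, 0, 0.02, 0],
    [0, 0, 0, 0.16, 0, 0.02, 0],
    [0, 0, 0, 0.2, 0, 0.02, 0],
    [0, 0, 0, 0.2, 0, 0.02, 0],
    [0, 0, 0, 0.2, 0, 0.02, 0],
    [0, 0, 0, 0.2, 0, 0.02, 0],
    [0, 0, 0, 0.2, 0, 0.02, 0],
    [0, 0, 0, 0.2, 0, 0.02, 0]
  ]
}}

```text
time_s: 49.8
position: [0.4986, -0.236, 0.0243]
orientation: [[1.0, 0.008, -0.003], [0.008, -1.0, 0.005], [-0.003, -0.005, -1.0]]
force: [-4.7, 1.6, -2.0]
opening: 0.0138
```

>>> {"name": "carry_out", "arguments": {
  "increments": [
    [0, 0, 0, 0, 0.04, 0, 0],
    [0, 0, 0, 0, 0.08, 0, 0],
    [0, 0, 0, 0, 0.12, 0, 0],
    [0, 0, 0, 0, 0.16, 0, 0],
    [0, 0, 0, 0, 0.2, 0, 0],
    [0, 0, 0, 0, 0.2, 0, 0],
    [0, 0, 0, 0, 0.2, 0, 0],
    [0, 0, 0, 0, 0.2, 0, 0],
    [0, 0, 0, 0, 0.2, 0, 0],
    [0, 0, 0, 0, 0.2, 0, 0]
  ]
}}

```text
time_s: 51.05
position: [0.4976, -0.2376, 0.024]
orientation: [[1.0, 0.01, -0.007], [0.011, -1.0, 0.01], [-0.007, -0.01, -1.0]]
force: [-6.8, 9.2, 1.3]
opening: 0.0139
```

```bash
python3 - <<'E'
from h import *
state()
E
```

```text
t 51.05 pos [ 0.4976 -0.2376  0.024 ] yaw -89.4 tilt [-0.0065 -0.0102] F [-6.8  9.2  1.3] M [ 1.14  1.4  -0.  ] op 0.0139 q [  7.  34.  19. 113. -19.  36. -51.]
```

>>> {"name": "carry_out", "arguments": {
  "increments": [
    [0, 0, 0, 0.04, 0.05, 0, 0],
    [0, 0, 0, 0.08, 0.1, 0, 0],
    [0, 0, 0, 0.1, 0.15, 0, 0],
    [0, 0, 0, 0.1, 0.2, 0, 0],
    [0, 0, 0, 0.1, 0.2, 0, 0],
    [0, 0, 0, 0.1, 0.2, 0, 0],
    [0, 0, 0, 0.1, 0.2, 0, 0],
    [0, 0, 0, 0.1, 0.2, 0, 0],
    [0, 0, 0, 0.1, 0.2, 0, 0],
    [0, 0, 0, 0.1, 0.2, 0, 0]
  ]
}}

```text
time_s: 52.3
position: [0.4977, -0.2374, 0.0239]
orientation: [[1.0, 0.013, -0.013], [0.013, -1.0, 0.018], [-0.013, -0.019, -1.0]]
force: [-10.9, 12.1, 10.7]
opening: 0.014
```

```bash
python3 - <<'E'
from h import *
state()
T=cam("top"); im=T["pixels"][:,:,::-1]; cv2.imwrite("pics/t20c.png",cv2.resize(im[180:320,340:540],None,fx=4,fy=4,interpolation=cv2.INTER_CUBIC))
c=cam("side"); im=c["pixels"][:,:,::-1]; cv2.imwrite("pics/s20c.png",cv2.resize(im[300:480,360:540],None,fx=3.3,fy=3.3,interpolation=cv2.INTER_CUBIC))
E
```

```text
t 52.3 pos [ 0.4977 -0.2374  0.0239] yaw -89.24 tilt [-0.0127 -0.0187] F [-10.9  12.1  10.7] M [ 2.05  2.3  -0.03] op 0.014 q [  8.  34.  19. 113. -19.  37. -50.]
```

View pics/t20c.png

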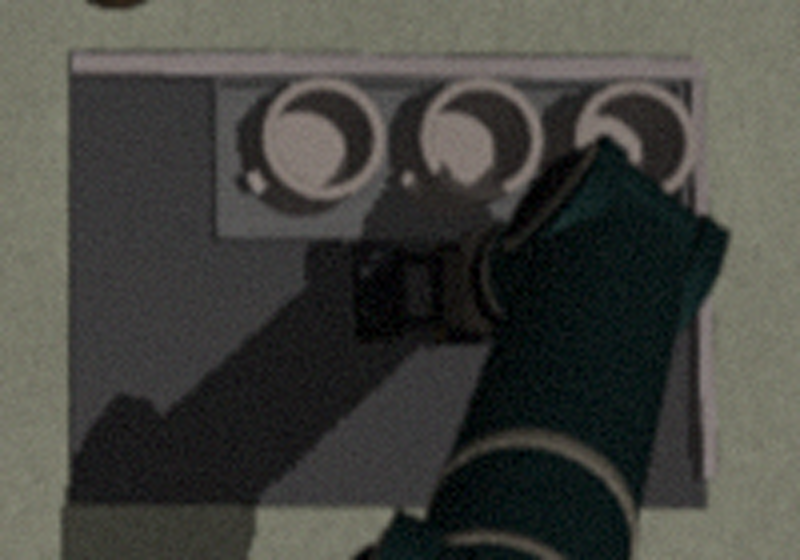

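>>> {"name": "carry_out", "arguments": {
  "increments": [
    [0, 0, 0, 0, 0, -0.05, 0],
    [0, 0, 0, 0, 0, -0.05, 0],
    [0, 0, 0, 0, 0, -0.05, 0.2],
    [0, 0, 0, 0, 0, -0.05, 0.3],
    [0, 0, 0, 0, 0, -0.05, 0.4],
    [0, 0, 0, 0, 0, -0.05, 0.5],
    [0, 0, 0, 0, 0, -0.05, 0.6],
    [0, 0, 0, 0, 0, -0.05, 0.6],
    [0, 0, 0, 0, 0, -0.05, 0.6],
    [0, 0, 0, 0, 0, -0.05, 0.6]
  ]
}}

```text
time_s: 53.65
position: [0.4978, -0.2374, 0.0252]
orientation: [[1.0, 0.013, -0.013], [0.013, -1.0, 0.018], [-0.013, -0.019, -1.0]]
force: [-0.4, -0.4, -0.1]
opening: 0.0553
```

```bash
python3 - <<'E'
from h import *
to([.498,-.2375,.12],-89.7)
to([.44,-.2375,.12],-89.7)
E
```

```text
t 53.65 pos [ 0.4978 -0.2374  0.0252] yaw -89.24 tilt [-0.0127 -0.0187] F [-0.4 -0.4 -0.1] M [-0.01  0.16  0.03] op 0.0553 q [  8.  34.  19. 113. -19.  37. -50.]
to [ 0.498  -0.2375  0.12  ] -89.7 -> [-0.13  0.09  0.06 -0.04 -0.07 -3.79]
t 53.65 pos [ 0.4978 -0.2374  0.0252] yaw -89.24 tilt [-0.0127 -0.0187] F [-0.4 -0.4 -0.1] M [-0.01  0.16  0.03] op 0.0553 q [  8.  34.  19. 113. -19.  37. -50.]
to [ 0.44   -0.2375  0.12  ] -89.7 -> [-0.13  0.09  0.06 -2.36 -0.1  -3.76]
```

>>> {"name": "carry_out", "arguments": {
  "increments": [
    [0, 0, 0, 0, 0, -0.6, 0.6],
    [0, 0, 0, 0, 0, -1.4, 0.6],
    [-0.05, 0.04, 0, 0, 0, -2.2, 0.6],
    [-0.13, 0.09, 0.06, 0, -0.07, -3, 0.6],
    [-0.13, 0.09, 0.06, -0.1, -0.07, -3.8, 0.6],
    [-0.13, 0.09, 0.06, -0.6, -0.07, -3.8, 0.4],
    [-0.13, 0.09, 0.06, -1.2, -0.08, -3.8, 0],
    [-0.13, 0.09, 0.06, -1.8, -0.09, -3.8, 0],
    [-0.13, 0.09, 0.06, -2.3, -0.1, -3.8, 0],
    [-0.13, 0.09, 0.06, -2.3, -0.1, -3.8, 0]
  ]
}}

```text
time_s: 54.9
position: [0.4402, -0.2375, 0.1207]
orientation: [[1.0, 0.004, -0.001], [0.004, -1.0, 0.001], [-0.001, -0.001, -1.0]]
force: [0.5, -0.3, -0.3]
opening: 0.0074
```

```bash
python3 - <<'E'
from h import *
to([.445,-.2375,.030],-89.7)
T=cam("top"); im=T["pixels"][:,:,::-1]; cv2.imwrite("pics/t21c.png",cv2.resize(im[180:320,340:540],None,fx=4,fy=4,interpolation=cv2.INTER_CUBIC))
c=cam("side"); im=c["pixels"][:,:,::-1]; cv2.imwrite("pics/s21c.png",cv2.resize(im[240:480,240:560],None,fx=2.5,fy=2.5,interpolation=cv2.INTER_CUBIC))
E
```

```text
t 54.9 pos [ 0.4402 -0.2375  0.1207] yaw -89.79 tilt [-0.0009 -0.0009] F [ 0.5 -0.3 -0.3] M [-0.04  0.16 -0.01] op 0.0074 q [  4.  21.  24. 118. -12.  43. -54.]
to [ 0.445  -0.2375  0.03  ] -89.7 -> [-0.01  0.01 -0.01  0.19  0.    3.63]
```

View pics/t21c.png

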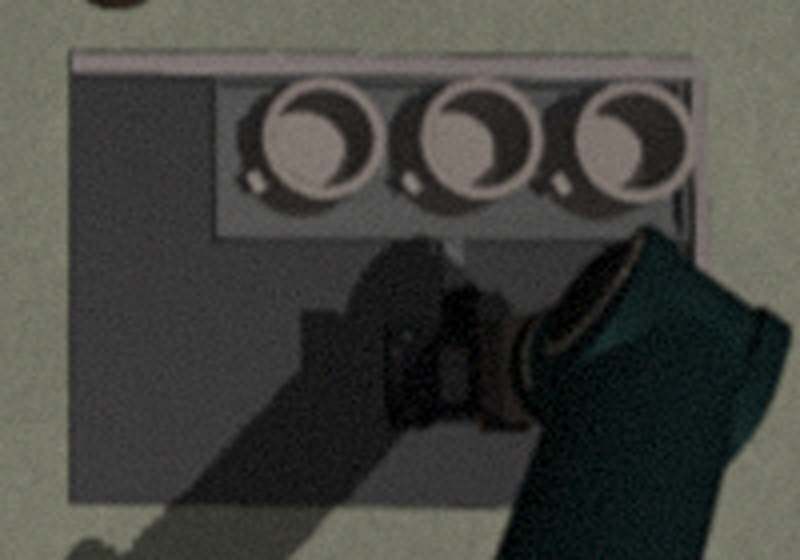

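View pics/s21c.png

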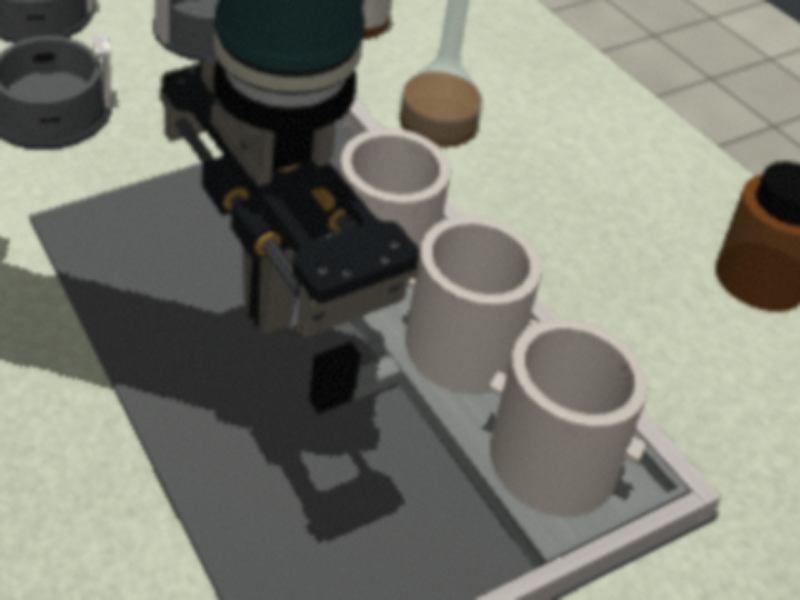

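```bash
cat >> h.py <<'E'
def toR(pos,Rt):
    s,R=state()
    print("->",np.round(np.r_[Ro.from_matrix(R.T@Rt).as_rotvec(degrees=True)/8,R.T@(np.array(pos)-s["position"])/.025],2))
E
python3 - <<'E'
from h import *
to([.45,-.1,.20],-45)
to([.52,-.01,.20],0)
to([.575,-.01,.15],0)
print(Rdown(0))
E
```

```text
t 55.0 pos [ 0.4417 -0.2375  0.121 ] yaw -89.72 tilt [ 0.0002 -0.0003] F [-0.5 -0.1  0.1] M [-0.04  0.17  0.01] op 0.0007 q [  4.  21.  24. 118. -12.  43. -54.]
to [ 0.45 -0.1   0.2 ] -45 -> [-0.   -0.   -5.59  0.36 -5.5  -3.16]
t 55.0 pos [ 0.4417 -0.2375  0.121 ] yaw -89.72 tilt [ 0.0002 -0.0003] F [-0.5 -0.1  0.1] M [-0.04  0.17  0.01] op 0.0007 q [  4.  21.  24. 118. -12.  43. -54.]
to [ 0.52 -0.01  0.2 ] 0 -> [ -0.    -0.   -11.22   3.18  -9.09  -3.16]
t 55.0 pos [ 0.4417 -0.2375  0.121 ] yaw -89.72 tilt [ 0.0002 -0.0003] F [-0.5 -0.1  0.1] M [-0.04  0.17  0.01] op 0.0007 q [  4.  21.  24. 118. -12.  43. -54.]
to [ 0.575 -0.01   0.15 ] 0 -> [ -0.    -0.   -11.22   5.38  -9.07  -1.16]
[[-0.  1.  0.]
 [ 1.  0.  0.]
 [ 0.  0. -1.]]
```

>>> {"name": "carry_out", "arguments": {
  "increments": [
    [0, 0, 0, 0, -0.3, -1, 0],
    [0, 0, -0.8, 0, -0.8, -2, 0],
    [0, 0, -2.0, 0, -1.8, -3, 0],
    [0, 0, -3.3, 0.2, -2.9, -3.2, 0],
    [0, 0, -4.6, 0.4, -4.0, -3.2, 0],
    [0, 0, -5.9, 0.8, -5.2, -3.2, 0],
    [0, 0, -7.2, 1.3, -6.3, -3.2, 0],
    [0, 0, -8.5, 1.9, -7.3, -3.2, 0],
    [0, 0, -9.8, 2.6, -8.3, -3.2, 0],
    [0, 0, -11.0, 3.2, -9.1, -3.2, 0]
  ]
}}

```text
time_s: 56.25
position: [0.5217, -0.0081, 0.201]
orientation: [[0.023, 1.0, 0.001], [1.0, -0.023, 0.001], [0.001, 0.001, -1.0]]
force: [0.6, -0.9, 0.1]
opening: 0.0004
```

```bash
python3 - <<'E'
from h import *
Rt=Ro.from_euler('x',-10,degrees=True).as_matrix()@Rdown(0)
print(Rt)
toR([.575,-.02,.12],Rt)
toR([.575,-.045,.017],Rt)
from edge import *
T=cam("top"); im=T["pixels"][:,:,::-1]; cv2.imwrite("pics/t22c.png",cv2.resize(im[180:320,340:540],None,fx=4,fy=4,interpolation=cv2.INTER_CUBIC))
E
```

```text
[[ 0.          1.          0.        ]
 [ 0.98480775  0.         -0.17364818]
 [-0.17364818  0.         -0.98480775]]
t 56.25 pos [ 0.5217 -0.0081  0.201 ] yaw -1.33 tilt [0.0006 0.0006] F [ 0.6 -0.9  0.1] M [-0.06  0.04  0.05] op 0.0004 q [ -7.  15.   6. 111.  -2.  54.  -2.]
-> [-0.01 -1.25 -0.17 -0.43  2.14  3.24]
t 56.25 pos [ 0.5217 -0.0081  0.201 ] yaw -1.33 tilt [0.0006 0.0006] F [ 0.6 -0.9  0.1] M [-0.06  0.04  0.05] op 0.0004 q [ -7.  15.   6. 111.  -2.  54.  -2.]
-> [-0.01 -1.25 -0.17 -1.43  2.16  7.36]
```

View pics/t22c.png

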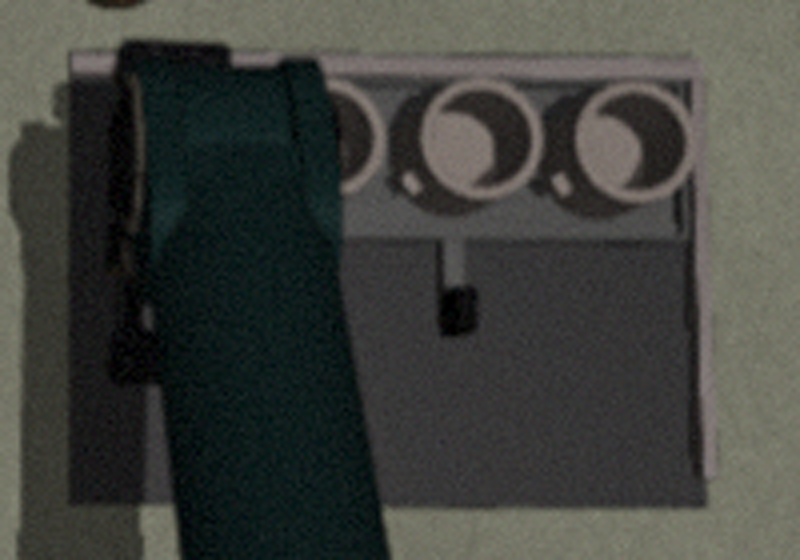

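>>> {"name": "carry_out", "arguments": {
  "increments": [
    [0, -0.3, -0.17, 0, 0.6, 0.8, 0],
    [0, -0.6, -0.17, -0.1, 1.2, 1.6, 0],
    [0, -0.9, -0.17, -0.3, 1.7, 2.4, 0],
    [0, -1.25, -0.17, -0.43, 2.14, 3.2, 0],
    [0, -1.25, -0.17, -0.7, 2.14, 4, 0],
    [0, -1.25, -0.17, -0.9, 2.14, 4.8, 0],
    [0, -1.25, -0.17, -1.1, 2.16, 5.6, 0],
    [0, -1.25, -0.17, -1.3, 2.16, 6.4, 0],
    [0, -1.25, -0.17, -1.43, 2.16, 7.0, 0],
    [0, -1.25, -0.17, -1.43, 2.16, 7.3, 0]
  ]
}}

```text
time_s: 57.55
position: [0.5769, -0.0416, 0.0177]
orientation: [[-0.008, 1.0, 0.001], [0.985, 0.008, -0.172], [-0.172, -0.001, -0.985]]
force: [0.5, -0.4, 0.1]
opening: 0.0005
```

```bash
python3 - <<'E'
from h import *
Rt=Ro.from_euler('x',-10,degrees=True).as_matrix()@Rdown(0)
toR([.575,-.064,.017],Rt)
toR([.575,-.072,.017],Rt)
c=cam("side"); im=c["pixels"][:,:,::-1]; cv2.imwrite("pics/s23c.png",cv2.resize(im[240:480,240:560],None,fx=2.5,fy=2.5,interpolation=cv2.INTER_CUBIC))
E
```

```text
t 57.55 pos [ 0.5769 -0.0416  0.0177] yaw 0.44 tilt [-0.1718 -0.0008] F [ 0.5 -0.4  0.1] M [ 0.11  0.04 -0.02] op 0.0005 q [-11.  36.   8. 110.   8.  36. -11.]
-> [ 0.   -0.01  0.05 -0.88 -0.08  0.18]
t 57.55 pos [ 0.5769 -0.0416  0.0177] yaw 0.44 tilt [-0.1718 -0.0008] F [ 0.5 -0.4  0.1] M [ 0.11  0.04 -0.02] op 0.0005 q [-11.  36.   8. 110.   8.  36. -11.]
-> [ 0.   -0.01  0.05 -1.19 -0.09  0.24]
```

View pics/s23c.png

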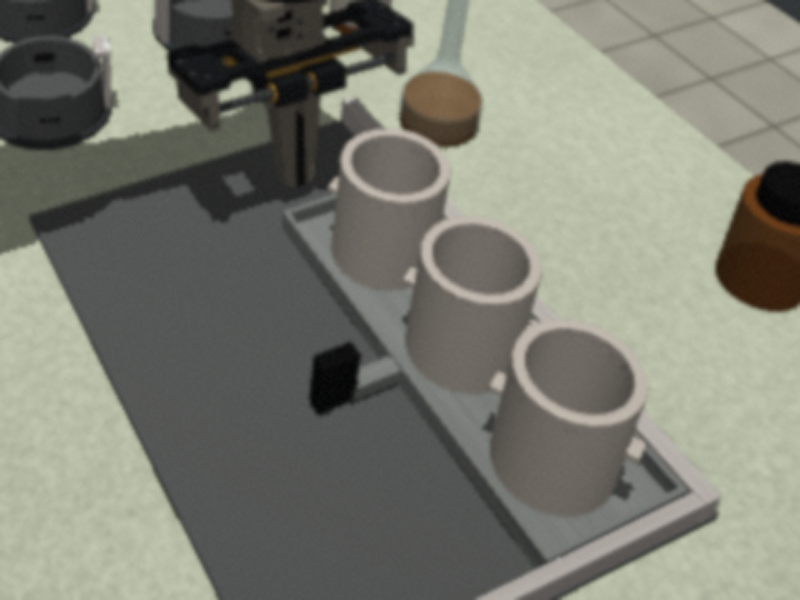

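>>> {"name": "carry_out", "arguments": {
  "increments": [
    [0, 0, 0, -0.2, -0.02, 0.04, 0],
    [0, 0, 0, -0.4, -0.04, 0.08, 0],
    [0, 0, 0, -0.6, -0.06, 0.12, 0],
    [0, 0, 0, -0.75, -0.07, 0.15, 0],
    [0, 0, 0, -0.85, -0.08, 0.17, 0],
    [0, 0, 0, -0.95, -0.08, 0.19, 0],
    [0, 0, 0, -1.05, -0.08, 0.21, 0],
    [0, 0, 0, -1.12, -0.08, 0.22, 0],
    [0, 0, 0, -1.19, -0.09, 0.23, 0],
    [0, 0, 0, -1.19, -0.09, 0.23, 0]
  ]
}}

```text
time_s: 58.85
position: [0.5749, -0.0691, 0.0166]
orientation: [[-0.01, 1.0, 0.001], [0.986, 0.01, -0.169], [-0.169, -0.001, -0.986]]
force: [-0.7, 4.7, 0.9]
opening: 0.0005
```

```bash
python3 - <<'E'
from h import *
state()
E
```

```text
t 58.85 pos [ 0.5749 -0.0691  0.0166] yaw 0.57 tilt [-0.1693 -0.0009] F [-0.7  4.7  0.9] M [1.23 0.11 0.01] op 0.0005 q [ -8.  36.   8. 110.   8.  35.  -8.]
```

>>> {"name": "carry_out", "arguments": {
  "increments": [
    [0, 0, 0, -0.1, 0, 0.02, 0],
    [0, 0, 0, -0.2, 0, 0.04, 0],
    [0, 0, 0, -0.3, 0, 0.05, 0],
    [0, 0, 0, -0.3, 0, 0.05, 0],
    [0, 0, 0, -0.3, 0, 0.05, 0],
    [0, 0, 0, -0.3, 0, 0.05, 0],
    [0, 0, 0, -0.3, 0, 0.05, 0],
    [0, 0, 0, -0.3, 0, 0.05, 0],
    [0, 0, 0, -0.3, 0, 0.05, 0],
    [0, 0, 0, -0.3, 0, 0.05, 0]
  ]
}}

```text
time_s: 60.1
position: [0.5753, -0.0707, 0.0166]
orientation: [[-0.014, 1.0, 0.002], [0.986, 0.014, -0.164], [-0.164, -0.001, -0.987]]
force: [-1.5, 12.8, 4.1]
opening: 0.0004
```

```bash
python3 - <<'E'
from h import *
state()
E
```

```text
t 60.1 pos [ 0.5753 -0.0707  0.0166] yaw 0.79 tilt [-0.1635 -0.0006] F [-1.5 12.8  4.1] M [ 2.8   0.55 -0.1 ] op 0.0004 q [ -8.  36.   8. 110.   8.  35.  -7.]
```

>>> {"name": "carry_out", "arguments": {
  "increments": [
    [0, 0, 0, -0.2, 0, 0.02, 0],
    [0, 0, 0, -0.4, 0, 0.04, 0],
    [0, 0, 0, -0.5, 0, 0.05, 0],
    [0, 0, 0, -0.5, 0, 0.05, 0],
    [0, 0, 0, -0.5, 0, 0.05, 0],
    [0, 0, 0, -0.5, 0, 0.05, 0],
    [0, 0, 0, -0.5, 0, 0.05, 0],
    [0, 0, 0, -0.5, 0, 0.05, 0],
    [0, 0, 0, -0.5, 0, 0.05, 0],
    [0, 0, 0, -0.5, 0, 0.05, 0]
  ]
}}

```text
time_s: 61.35
position: [0.5756, -0.0711, 0.0167]
orientation: [[-0.021, 1.0, 0.002], [0.988, 0.022, -0.152], [-0.152, -0.001, -0.988]]
force: [-4.2, 24.6, 6.2]
opening: 0.0004
```

>>> {"name": "carry_out", "arguments": {
  "increments": [
    [0, 0, 0, 0.2, 0, -0.1, 0],
    [0, 0, 0, 0.6, 0, -0.3, 0],
    [0, 0, 0, 1, 0, -0.8, 0],
    [0, 0, 0, 1, 0, -1.6, 0],
    [0, 0, 0, 1, 0, -2.6, 0],
    [0, 0, 0, 1, 0, -3.6, 0],
    [0, 0, 0, 1, 0, -4.6, 0],
    [0, 0, 0, 1, 0, -5.6, 0],
    [0, 0, 0, 1, 0, -6.6, 0],
    [0, 0, 0, 1, 0, -7, 0]
  ]
}}

```text
time_s: 62.6
position: [0.5755, -0.0199, 0.188]
orientation: [[-0.02, 1.0, 0.005], [0.988, 0.021, -0.152], [-0.152, 0.002, -0.988]]
force: [0.3, -0.3, -0.2]
opening: -0.0
```

```bash
python3 - <<'E'
from h import *
to([.50,.0,.20],0)
to([.43,-.10,.20],-45)
to([.445,-.2375,.20],-89.7)
T=cam("top","t24"); im=T["pixels"][:,:,::-1]; cv2.imwrite("pics/t24c.png",cv2.resize(im[180:320,340:540],None,fx=4,fy=4,interpolation=cv2.INTER_CUBIC))
c=cam("side"); im=c["pixels"][:,:,::-1]; cv2.imwrite("pics/s24c.png",cv2.resize(im[240:480,280:540],None,fx=2.5,fy=2.5,interpolation=cv2.INTER_CUBIC))
E
```

```text
t 62.6 pos [ 0.5755 -0.0199  0.188 ] yaw 1.2 tilt [-0.1518  0.0021] F [ 0.3 -0.3 -0.2] M [0.04 0.05 0.01] op -0.0 q [-12.  21.   7. 105.   7.  55.  -9.]
to [0.5 0.  0.2] 0 -> [ 0.03  1.09  0.15  0.78 -3.   -0.61]
t 62.6 pos [ 0.5755 -0.0199  0.188 ] yaw 1.2 tilt [-0.1518  0.0021] F [ 0.3 -0.3 -0.2] M [0.04 0.05 0.01] op -0.0 q [-12.  21.   7. 105.   7.  55.  -9.]
to [ 0.43 -0.1   0.2 ] -45 -> [ 0.45  1.03  5.76 -3.12 -5.88 -0.02]
t 62.6 pos [ 0.5755 -0.0199  0.188 ] yaw 1.2 tilt [-0.1518  0.0021] F [ 0.3 -0.3 -0.2] M [0.04 0.05 0.01] op -0.0 q [-12.  21.   7. 105.   7.  55.  -9.]
to [ 0.445  -0.2375  0.2   ] -89.7 -> [ 0.88  0.84 11.34 -8.57 -5.4   0.82]
```

View pics/t24c.png

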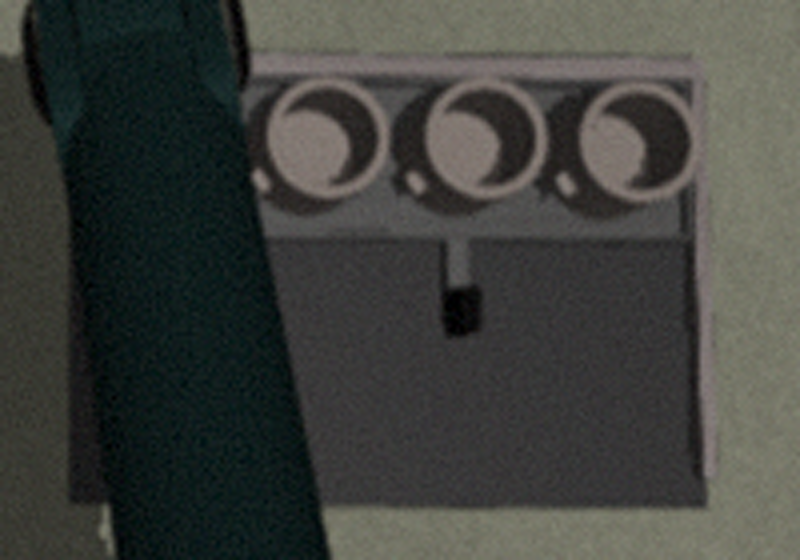

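View pics/s24c.png

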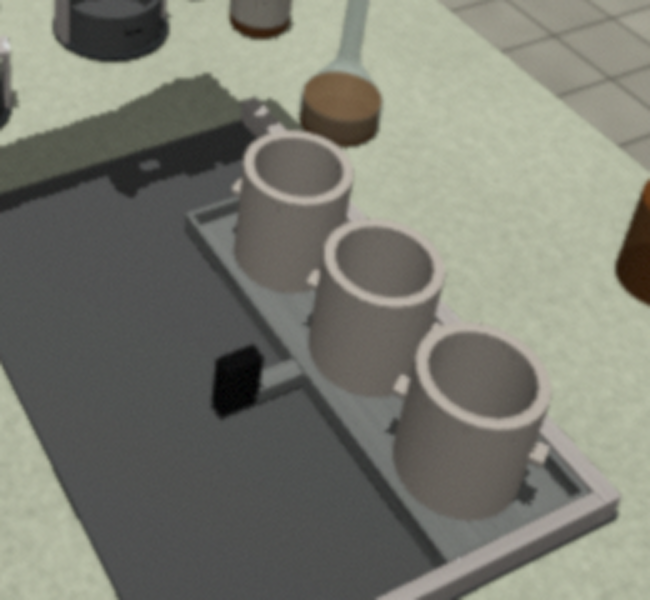

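>>> {"name": "carry_out", "arguments": {
  "increments": [
    [0.05, 0.05, 0.6, -0.4, -0.3, 0, 0],
    [0.13, 0.13, 1.7, -1.3, -0.8, 0.1, 0],
    [0.23, 0.22, 2.9, -2.2, -1.4, 0.2, 0],
    [0.32, 0.31, 4.2, -3.1, -2.0, 0.3, 0],
    [0.42, 0.4, 5.4, -4.1, -2.6, 0.4, 0],
    [0.52, 0.49, 6.7, -5.0, -3.2, 0.5, 0],
    [0.61, 0.58, 7.9, -6.0, -3.8, 0.6, 0],
    [0.71, 0.68, 9.2, -6.9, -4.4, 0.7, 0],
    [0.8, 0.77, 10.4, -7.8, -5.0, 0.8, 0],
    [0.88, 0.84, 11.3, -8.6, -5.4, 0.8, 0]
  ]
}}

```text
time_s: 63.95
position: [0.4431, -0.2392, 0.1988]
orientation: [[1.0, 0.005, -0.003], [0.005, -1.0, 0.001], [-0.003, -0.001, -1.0]]
force: [0.2, -0.4, -0.1]
opening: 0.0007
```

```bash
python3 - <<'E'
from h import *
to([.446,-.239,.10],-89.7)
to([.446,-.239,.038],-89.7)
E
```

```text
t 63.95 pos [ 0.4431 -0.2392  0.1988] yaw -89.74 tilt [-0.0035 -0.001 ] F [ 0.2 -0.4 -0.1] M [-0.03  0.1  -0.  ] op 0.0007 q [  0.  14.  28. 114.  -8.  54. -57.]
to [ 0.446 -0.239  0.1  ] -89.7 -> [-0.01  0.02 -0.    0.13 -0.    3.95]
t 63.95 pos [ 0.4431 -0.2392  0.1988] yaw -89.74 tilt [-0.0035 -0.001 ] F [ 0.2 -0.4 -0.1] M [-0.03  0.1  -0.  ] op 0.0007 q [  0.  14.  28. 114.  -8.  54. -57.]
to [ 0.446 -0.239  0.038] -89.7 -> [-0.01  0.02 -0.    0.14 -0.    6.43]
```

>>> {"name": "carry_out", "arguments": {
  "increments": [
    [0, 0, 0, 0.1, 0, 0.6, 0],
    [0, 0, 0, 0.1, 0, 1.5, 0],
    [0, 0, 0, 0.1, 0, 2.5, 0],
    [0, 0, 0, 0.1, 0, 3.5, 0],
    [0, 0, 0, 0.1, 0, 4.5, 0],
    [0, 0, 0, 0.1, 0, 5.4, 0],
    [0, 0, 0, 0.1, 0, 6.2, 0],
    [0, 0, 0, 0.1, 0, 6.8, 0],
    [0, 0, 0, 0.1, 0, 7.0, 0],
    [0, 0, 0, 0.1, 0, 7.0, 0]
  ]
}}

```text
time_s: 65.2
position: [0.4449, -0.2388, 0.0234]
orientation: [[1.0, 0.005, -0.004], [0.005, -1.0, 0.001], [-0.004, -0.001, -1.0]]
force: [0.7, -0.6, 0.2]
opening: 0.0002
```

>>> {"name": "carry_out", "arguments": {
  "increments": [
    [0, 0, 0, 0.1, 0, 0, 0],
    [0, 0, 0, 0.3, 0, 0, 0],
    [0, 0, 0, 0.5, 0, 0, 0],
    [0, 0, 0, 0.7, 0, 0, 0],
    [0, 0, 0, 0.85, 0, 0, 0],
    [0, 0, 0, 0.95, 0, 0, 0],
    [0, 0, 0, 1.05, 0, 0, 0],
    [0, 0, 0, 1.15, 0, 0, 0],
    [0, 0, 0, 1.2, 0, 0, 0],
    [0, 0, 0, 1.2, 0, 0, 0]
  ]
}}

```text
time_s: 66.45
position: [0.472, -0.2386, 0.023]
orientation: [[1.0, 0.004, -0.009], [0.004, -1.0, 0.003], [-0.009, -0.003, -1.0]]
force: [-6.5, 0.3, 5.4]
opening: 0.0004
```

```bash
python3 - <<'E'
from h import *
state()
E
```

```text
t 66.45 pos [ 0.472  -0.2386  0.023 ] yaw -89.77 tilt [-0.009  -0.0029] F [-6.5  0.3  5.4] M [ 0.04  1.59 -0.01] op 0.0004 q [  6.  33.  21. 116. -20.  35. -49.]
```

Contact made. Pressing a bit more.

>>> {"name": "carry_out", "arguments": {
  "increments": [
    [0, 0, 0, 0.15, 0, -0.02, 0],
    [0, 0, 0, 0.3, 0, -0.02, 0],
    [0, 0, 0, 0.45, 0, -0.02, 0],
    [0, 0, 0, 0.5, 0, -0.02, 0],
    [0, 0, 0, 0.5, 0, -0.02, 0],
    [0, 0, 0, 0.5, 0, -0.02, 0],
    [0, 0, 0, 0.5, 0, -0.02, 0],
    [0, 0, 0, 0.5, 0, -0.02, 0],
    [0, 0, 0, 0.5, 0, -0.02, 0],
    [0, 0, 0, 0.5, 0, -0.02, 0]
  ]
}}

```text
time_s: 67.7
position: [0.472, -0.238, 0.0222]
orientation: [[1.0, -0.0, -0.03], [0.0, -1.0, 0.011], [-0.03, -0.011, -0.999]]
force: [-28.7, 1.0, 23.1]
opening: 0.0005
```

```bash
python3 - <<'E'
from h import *
state()
E
```

```text
t 67.7 pos [ 0.472  -0.238   0.0222] yaw -90.01 tilt [-0.0299 -0.0106] F [-28.7   1.   23.1] M [0.39 6.06 0.05] op 0.0005 q [  6.  34.  22. 115. -20.  36. -49.]
```

>>> {"name": "carry_out", "arguments": {
  "increments": [
    [0, 0, 0, -0.2, 0, 0, 0],
    [0, 0, 0, -0.5, 0, 0, 0],
    [0, 0, 0, -0.9, 0, 0, 0],
    [0, 0, 0, -1, 0, -0.5, 0],
    [0, 0, 0, -1, 0, -1.5, 0],
    [0, 0, 0, -1, 0, -2.7, 0],
    [0, 0, 0, -1, 0, -4, 0],
    [0, 0, 0, -1, 0, -5.3, 0],
    [0, 0, 0, -1, 0, -6.6, 0],
    [0, 0, 0, -1, 0, -7, 0]
  ]
}}

```text
time_s: 68.95
position: [0.4537, -0.2403, 0.2005]
orientation: [[1.0, 0.0, -0.025], [0.0, -1.0, 0.009], [-0.025, -0.009, -1.0]]
force: [0.3, -1.0, -0.2]
opening: -0.0
```

```bash
python3 - <<'E'
from h import *
to([.42,.22,.22],-60)
E
```

```text
t 68.95 pos [ 0.4537 -0.2403  0.2005] yaw -89.99 tilt [-0.0251 -0.0094] F [ 0.3 -1.  -0.2] M [ 0.03  0.15 -0.05] op -0.0 q [ -0.  16.  29. 112.  -9.  56. -57.]
to [0.42 0.22 0.22] -60 -> [ -0.11   0.16  -3.75  -1.36 -18.42  -0.57]
```

>>> {"name": "carry_out", "arguments": {
  "increments": [
    [0, 0, -0.2, -0.1, -0.8, -0.1, 0],
    [0, 0, -0.5, -0.2, -2.3, -0.1, 0],
    [0, 0, -0.9, -0.3, -4.2, -0.2, 0],
    [0, 0, -1.3, -0.5, -6.2, -0.2, 0],
    [-0.05, 0.1, -1.7, -0.6, -8.2, -0.3, 0],
    [-0.1, 0.1, -2.1, -0.8, -10.2, -0.3, 0],
    [-0.1, 0.16, -2.5, -0.9, -12.2, -0.4, 0],
    [-0.1, 0.16, -2.9, -1.1, -14.2, -0.5, 0],
    [-0.1, 0.16, -3.3, -1.2, -16.2, -0.5, 0],
    [-0.1, 0.16, -3.7, -1.36, -18.2, -0.6, 0]
  ]
}}

```text
time_s: 70.2
position: [0.4177, 0.2165, 0.2195]
orientation: [[0.867, 0.498, -0.002], [0.498, -0.867, 0.001], [-0.002, -0.002, -1.0]]
force: [0.7, 0.7, -0.2]
opening: 0.0004
```

```bash
python3 - <<'E'
from edge import *
state()
T=cam("top","t25"); im=T["pixels"][:,:,::-1]; cv2.imwrite("pics/t25c.png",cv2.resize(im[180:320,340:540],None,fx=4,fy=4,interpolation=cv2.INTER_CUBIC))
c=cam("side","s25"); im=c["pixels"][:,:,::-1]; cv2.imwrite("pics/s25c.png",cv2.resize(im[270:480,320:540],None,fx=2.8,fy=2.8,interpolation=cv2.INTER_CUBIC))
E
```

```text
t 70.2 pos [0.4177 0.2165 0.2195] yaw -60.13 tilt [-0.0018 -0.0017] F [ 0.7  0.7 -0.2] M [-0.06  0.08 -0.01] op 0.0004 q [-37.   9.   6. 116.  -1.  55. -90.]
```

View pics/t25c.png

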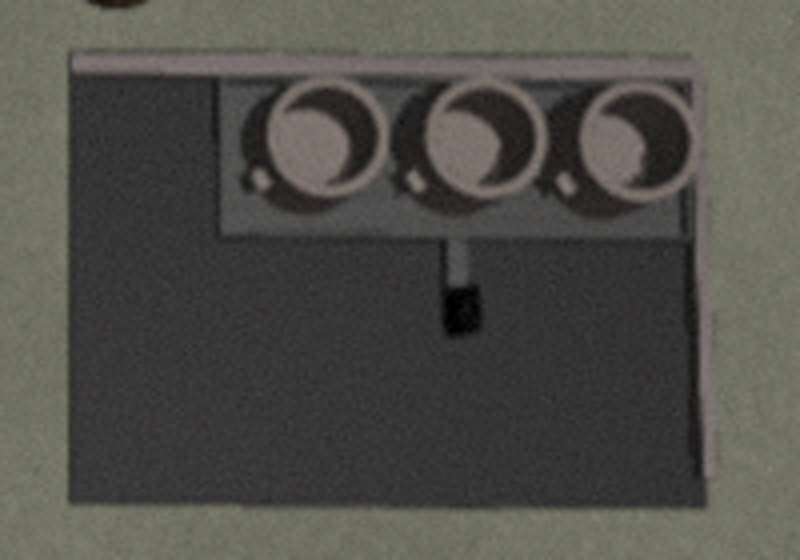

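View pics/s25c.png

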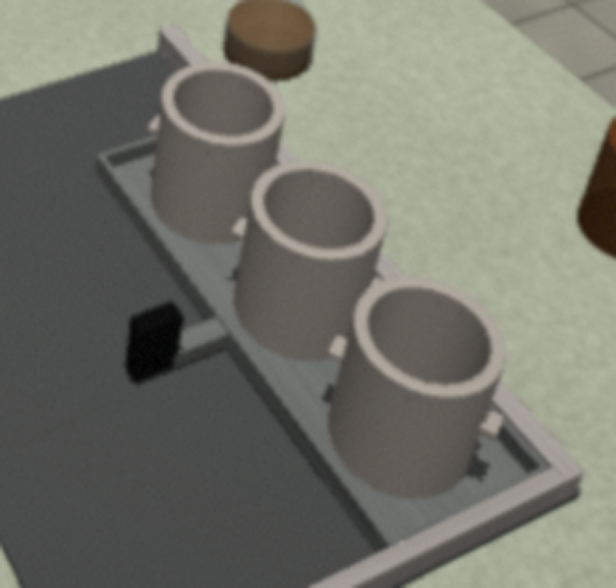

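```bash
python3 - <<'E'
from edge import *
T=cam("top");S=cam("side")
g=lambda c,u,v,z:onz(c,(u,v),z)[:2]
f=lambda u,v,z:g(T,340+u/4,180+v/4,z)
print("deck near");edge(T,f(90,504,.008),f(690,506,.008),.008,.008)
print("tray near");edge(T,f(230,237,.026),f(435,239,.026),.026,.006); edge(T,f(230,237,.026),f(670,239,.026),.026,.006)
print("far fence outer");edge(T,f(90,50,.03),f(680,55,.03),.03,.006)
print("deck left");edge(T,f(70,110,.008),f(70,480,.008),.008,.006)
print("tray left");edge(T,f(219,90,.026),f(219,225,.026),.026,.006)
E
```

```text
deck near
edge [0.3663 0.0061] [ 0.3672 -0.3978] angle -89.87 in 60 rms 0.001
tray near
edge [ 0.5473 -0.0863] [ 0.5477 -0.2246] angle -89.82 in 54 rms 0.0009
edge [ 0.5475 -0.0863] [ 0.5484 -0.3837] angle -89.83 in 56 rms 0.001
far fence outer
edge [0.6677 0.0081] [ 0.6689 -0.393 ] angle -89.84 in 58 rms 0.0011
deck left
edge [0.6328 0.0226] [0.3817 0.0225] angle -179.98 in 60 rms 0.0007
tray left
edge [ 0.6446 -0.079 ] [ 0.5525 -0.0779] angle 179.34 in 60 rms 0.0007
```

```bash
python3 - <<'E'
from fit import *
S=cam("side","s26");T=cam("top")
for q in ("flask","reagent","tuberack"):
    print(q,[np.round(onz(T,r["pixel"],0)[:2],3).tolist() for r in place_of("top",q)[:2]])
for y in (-.342,-.240,-.138): print(fitrim([T],(.602,y),.104))
E
```

```text
flask [[0.734, -0.016]]
reagent [[0.749, 0.15]]
tuberack [[0.694, 0.427]]
(np.float64(37.41558999210939), np.float64(0.601), np.float64(-0.34))
(np.float64(42.24164540239001), np.float64(0.602), np.float64(-0.24))
(np.float64(39.65782154828158), np.float64(0.602), np.float64(-0.138))
```

View pics/s26.png

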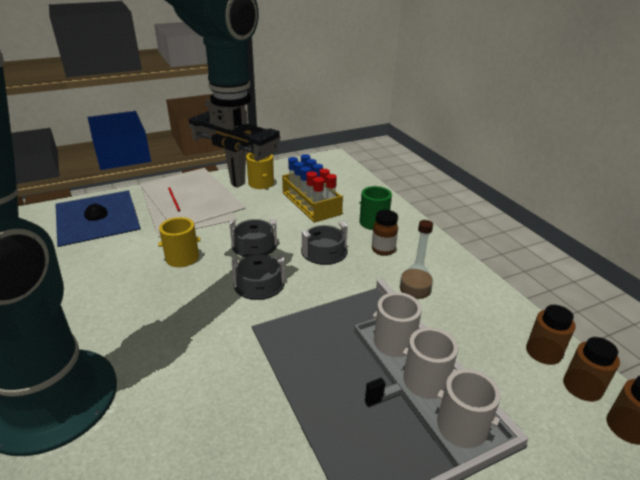

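All three beakers are upright in the tray, at (398,323), (431,362) and (468,408). The tray sits in the corner, the bystanders haven't moved, and the arm is clear, so I'm handing in.

```bash
python3 - <<'E'
from bench import *
print(job_done())
E
```

```text
the job is handed in; nothing more can be done
None
```

The job is done and handed in at about 71 s. All three beakers were twisted 40° and pulled out of their holders. They now stand upright in the tray, and the tray is pushed into the corner of the stage.

**Pushing home:** I slid the tray by its fin until it touched both fences. I then pressed its left end against the right fence with about 25 N, and its fin toward the far fence with about 29 N. It stopped solidly both times.

**Last checks:**
- **Square:** the tray's long edge and the stage edges agree to within about 0.1°. The tray's short left edge read about 0.7° off, which I put down to its short length in the image.
- **Flush:** the tray's near edge is 181 mm from the stage's near edge, where 180 is expected. Its left edge is 101 mm from the stage's left edge, where 100 is expected. Both are within measuring error.
- **Beakers:** the rims are in their slots to within about 2 mm.
- **Bystanders:** the flask and jar are within a few mm of their first readings. The tube rack reads about 12 mm different, which I take as detection noise because nothing went near it.

**Disagreements along the way:**
- The side camera read about 4 mm further right than the top camera.
- The tray shifted about 4–5 mm during the run, after the first beaker was placed. I re-measured it before placing the next two.

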